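# Make up a globe-lamp service kit at the parts counter

## Robot

A 6-joint arm with a two-finger parallel gripper is mounted at the origin on the work surface. World frame = base frame: x ahead of the robot, y to its left, z up, the work surface at z = 0. Lengths are in m, angles in degrees, forces in N, time in s.
With the tool pointing down it reaches from about 0.4 to 0.825 m from the base axis. Payload 7 kg.
Tool frame: the origin (TCP) lies at the centre of the arm's flange, where the gripper is bolted on; the fingertips stand 178 mm ahead of it and the grasp point (between the pads) lies 159 mm ahead of it (r.tips_ahead is the z of the fingertips in the tool frame, in m); z points along the fingers, y is the line along which they close (so a half turn about z gives the same grasp; the last joint's range is limited). The gripper opens to 88 mm and grips with 3 to 60 N. Pads are 19 mm wide; open, the fingers measure 130 mm over their backs; the gripper's body (78 mm by 193 mm) begins 47 mm behind the grasp point.
Start: joints at [88.184, 20.546, 0.682, 0, -70.136, -16.507], TCP at [0.212, 0.641, 0.405] pointing down, gripper open.
Joint ranges: [-176.03, 176.03], [-82.01, 121.73], [-58.28, 71.71], [-173.87, 95.51], [-174.79, -0.11], [-173.66, 173.66]. Speed limits (degrees/s): [136.94, 136.94, 172.46, 180, 180, 180].

## Interface

Orientations are given as [roll, pitch, yaw] about the fixed x, y, z axes, in that order (R = Rz(yaw) Ry(pitch) Rx(roll)).
In Python, from plant import r gives the robot as it stands. The module is installed in compiled form; this text tells all that it offers.
- The arm moves only by the shell command python3 -m pendant 'ROWS' [FORCE]. ROWS is JSON, a list that holds one entry, the list of rows, each a list of 7 numbers: the shift along the tool's x, y, z in m, then the turn, a rotation vector about the tool's x, y, z in degrees, then the gripper command: -1 is shut, 1 is fully open, values between are in proportion. A call has 1 to 5 rows; each row is the pose to reach, as a shift and turn from the pose commanded when the call began, along the tool's axes at that moment; what a row does not reach only later rows make up. A row lasts 1/10 s, in which the tool goes at most 50 mm and 8.59 degrees, less where a joint would pass 70% of its speed; a pose out of reach is approached as far as the arm can. A call with a gripper value outside its range is refused whole. The fingers move at their own pace and stop on an object; FORCE is the grip in N (left out, the last holds). Time passes only in rows, so rows that repeat a pose let the fingers close. It gives the time, the measured TCP pose, the force, the opening and the grip force at its end, in the units of the state.
- r.get_state(): the state, without advancing time (a new reading comes with each control period).
- r.capture(name): name is "side" or "top"; returns the picture (480x640x3 uint8, red, green, blue); there is no depth.
- r.camera_params(name): a dict with "fx", "fy", "cx", "cy" (pixels), "dist_coeffs" ([k1, k2, p1, p2, k3] as OpenCV has them; the pictures are not rectified), "R" (3x3) and "t" (3): a world point X has camera coordinates R X + t. Camera axes: x right, y down, z forward; pixel columns grow to the right and rows downward; lengths in m; the calibration is good to about 2 mm. A picture is of the moment at which its call begins. camera_params takes no time and is no camera call.
- r.close_job(): hands the job in; it is judged then, once.
The state is a dict: "time_s": time; "joints": joint angles; "qd": joint speeds; "joint_torque": joint torques, N m; "tcp_pos": TCP position; "eef_rot": TCP orientation; "contact_force": force on the tool from outside, world axes, zero at the start; "moment": the same for the moment, N m; "gripper_width": finger opening in m; "gripper_force": force on a finger pad.
Only numpy, scipy, OpenCV 4.12 (cv2) and the standard library are available. Lean on these libraries where they do the work, as an engineer would, in place of code of your own. Each camera call takes 0.05 s, during which the arm holds its last target. There are 200 camera calls.

## Task

Make up the lamp kit: first take the plywood filler out of the tray's rectangular recess and leave it in the grey bin, then lay all three steel brackets in that recess, turned and nested so that every one lies flat on its floor with the lug upright. Set every glass globe gently, foot down, into a round dimple of its own - grip it lightly and lower it, do not drop it - and leave the other things on the bench where they are.

Things in the scene. Friction and masses are not known exactly. Their poses are not given: they have to be found in the camera images.
- globe1_c (a point): opal white glass globe lamp, ball 52 mm across cut flat below on an aluminium foot 30 mm across; 60 g, 47 mm tall, bottom-heavy, rights itself. Point = centre of the ball, 21 mm above the foot; z up through the ball. Thin glass: breaks if a finger squeezes with over about 60 N or it hits the tray with over 25 N. May be absent.
- globe2_c (a point): opal white glass globe lamp, ball 52 mm across cut flat below on an aluminium foot 30 mm across; 60 g, 47 mm tall, bottom-heavy, rights itself. Point = centre of the ball, 21 mm above the foot; z up through the ball. Thin glass: breaks if a finger squeezes with over about 60 N or it hits the tray with over 25 N. May be absent.
- globe3_c (a point): opal white glass globe lamp, ball 52 mm across cut flat below on an aluminium foot 30 mm across; 60 g, 47 mm tall, bottom-heavy, rights itself. Point = centre of the ball, 21 mm above the foot; z up through the ball. Thin glass: breaks if a finger squeezes with over about 60 N or it hits the tray with over 25 N. May be absent.
- globe4_c (a point): opal white glass globe lamp, ball 52 mm across cut flat below on an aluminium foot 30 mm across; 60 g, 47 mm tall, bottom-heavy, rights itself. Point = centre of the ball, 21 mm above the foot; z up through the ball. Thin glass: breaks if a finger squeezes with over about 60 N or it hits the tray with over 25 N. May be absent.
- angle1_lug (a point): steel bracket, plate 6 mm thick, upright lug 24 x 6 mm rising 30 mm above it as handle; point = lug centre, 21 mm above the underside. L-shaped plate: 56 x 56 mm less one 28 mm quarter. From this point, along its own axes, the outer corner is at (-23.3, -23.3) mm, arms 28 mm wide run along +x and +y to 32.7 mm; the missing quarter is the +x +y one. Lug 24 mm along y, 6 mm thick along x.
- angle2_lug (a point): steel bracket, plate 6 mm thick, upright lug 24 x 6 mm rising 30 mm above it as handle; point = lug centre, 21 mm above the underside. L-shaped plate: 56 x 56 mm less one 28 mm quarter. From this point, along its own axes, the outer corner is at (-23.3, -23.3) mm, arms 28 mm wide run along +x and +y to 32.7 mm; the missing quarter is the +x +y one. Lug 24 mm along y, 6 mm thick along x. Same as the other L.
- strip_lug (a point): steel bracket, plate 6 mm thick, upright lug 24 x 6 mm rising 30 mm above it as handle; point = lug centre, 21 mm above the underside. Plate is a plain strip 56 mm long (along its x) by 28 mm wide (along y), lug in the middle, 24 mm long along x and 6 mm thick along y.
- filler_grip (a point): plywood filler block 56 x 112 x 18 mm (x, y, z) with a wooden grip bar on top in the middle (30 mm long along y, 12 mm thick along x, rising from 18 to 48 mm above the underside); about 90 g; starts in the tray's recess. Point = centre of the grip bar's exposed part, 34 mm above the block's underside.
- bin: open grey returns bin, fixed, 115 x 170 mm outside (x, y), 50 mm high, 4 mm walls and floor; origin = centre of its underside, on the bench. Its long sides run along its y.
- tray: black kit tray, fixed to the bench, 236 mm (x) x 150 mm (y), 14 mm high; origin = centre of the underside. The -x part has one rectangular recess, the +x part four round dimples.
- recess (a point): centre of the floor of the tray's rectangular recess, 64 mm along x, 122 mm along y, 8 mm deep (floor 6 mm, rim 14 mm above the bench); axes as the tray's. The two L plates nested into each other (56 x 84 mm) and the strip across one end (56 x 28 mm) fill 56 x 112 mm of it.
- dimple1 (a point): centre of the floor of a round dimple in the tray, 50 mm across, 8 mm deep (floor 6 mm, rim 14 mm above the bench), takes one globe foot down with 2 to 3 mm of play; dimples are 75 mm (x) by 73 mm (y) apart.
- dimple2 (a point): centre of the floor of a round dimple in the tray, 50 mm across, 8 mm deep (floor 6 mm, rim 14 mm above the bench), takes one globe foot down with 2 to 3 mm of play; dimples are 75 mm (x) by 73 mm (y) apart.
- dimple3 (a point): centre of the floor of a round dimple in the tray, 50 mm across, 8 mm deep (floor 6 mm, rim 14 mm above the bench), takes one globe foot down with 2 to 3 mm of play; dimples are 75 mm (x) by 73 mm (y) apart.
- dimple4 (a point): centre of the floor of a round dimple in the tray, 50 mm across, 8 mm deep (floor 6 mm, rim 14 mm above the bench), takes one globe foot down with 2 to 3 mm of play; dimples are 75 mm (x) by 73 mm (y) apart.
- oil: bystander, leave alone: black oil bottle 70 mm across, 190 mm tall; origin at its underside
- spray: bystander, leave alone: red spray can 54 mm across, 170 mm tall; origin at its underside
- carton: bystander, leave alone: small cardboard carton 60 x 40 x 35 mm; origin at its underside
- tape: bystander, leave alone: roll of tape lying flat, 96 mm across; origin at its underside

How it is judged:
By the outcome, as a careful person would: the job done as asked, in the order asked, and still so for the second after the job is handed in, with the robot touching nothing.
Of globe1, globe2, globe3, globe4 only 2 to 4 are there at a start; the rules pass over those that are not, and their reading is None.
At some moment in a run one of globe1, globe2, globe3, globe4 may be knocked a few centimetres aside while the robot is not near it.
It also fails if it takes over 208 s, if anything falls off the work surface, if the arm or the gripper's body presses on something with over 40 N, if the wrist force passes 120 N, or if a joint passes its speed limit or range.

## Working session

There is one attempt and no reset: what is moved stays moved. The work goes in short steps, Python scripts to look and compute and a shell command to move; the robot and the scene stay as the last step left them, time stands still between calls to the robot, and variables do not carry over. Pictures are saved under pics/ and viewed, at most 14 in all, crops included, and the job is handed in when it is done.

```bash
ls; mkdir -p pics; python3 - <<'E'
from plant import r
import cv2
for n in("top","side"):
    im=r.capture(n); cv2.imwrite(f"pics/{n}0.png",im[:,:,::-1]); p=r.camera_params(n); print(n,{k:(v if not hasattr(v,'round') else v.round(4).tolist()) for k,v in p.items()})
print(r.get_state())
E
```

```text
pics
top {'fx': 606.6508850822164, 'fy': 606.6508850822164, 'cx': 317.78903264035597, 'cy': 239.9490789774462, 'dist_coeffs': [-0.0679, 0.0, 0.0, 0.0, 0.0], 'R': [[0.0014, -0.9999, 0.0142], [-0.9847, -0.0039, -0.1741], [0.1741, -0.0138, -0.9846]], 't': [-0.0036, 0.5098, 1.3366]}
side {'fx': 435.664321428339, 'fy': 435.664321428339, 'cx': 317.70541282337354, 'cy': 237.72550486288856, 'dist_coeffs': [-0.0127, 0.0, 0.0, 0.0, 0.0], 'R': [[0.9327, -0.3606, 0.0008], [-0.1961, -0.509, -0.8381], [0.3027, 0.7816, -0.5455]], 't': [-0.4858, 0.1507, 0.9921]}
{'time_s': 0.1, 'joints': array([ 8.81834422e+01,  2.05857767e+01,  6.37995272e-01, -1.63040853e-02,
       -7.01363961e+01, -1.65079073e+01]), 'qd': array([ 0.02232366, -0.17002213,  0.20648113,  0.0879028 ,  0.04398694,
        0.02085264]), 'joint_torque': array([-1.31723857e-03, -5.84161162e+01,  2.93752581e+01,  7.01555282e+00,
        1.02000209e-02, -5.51321727e-05]), 'tcp_pos': array([0.21215981, 0.64059815, 0.40383043]), 'eef_rot': array([ 1.79914937e+02, -9.22489002e-03, -1.83300093e+01]), 'contact_force': array([-0.05541244, -0.33158348,  0.73962213]), 'moment': array([-0.02630775, -0.02022117,  0.01424165]), 'gripper_force': 0.0, 'gripper_width': 0.08732989763735406}
```

View pics/top0.png

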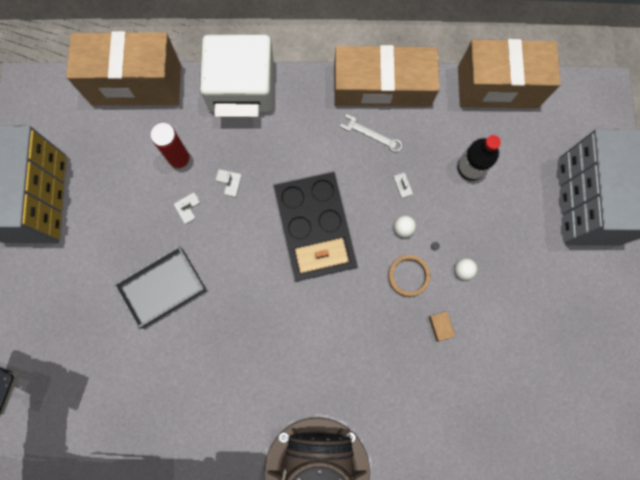

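View pics/side0.png

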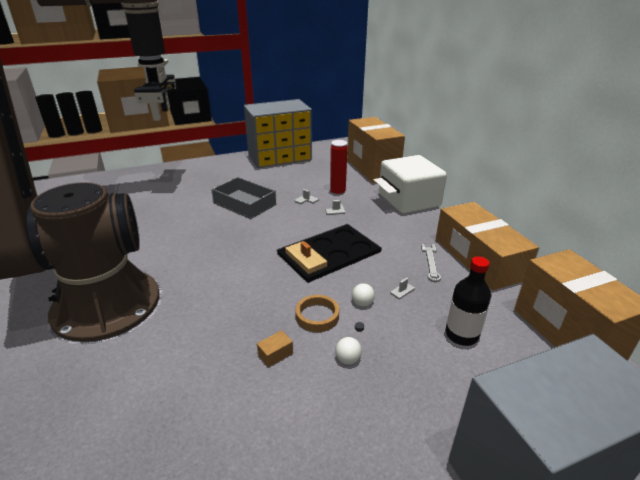

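The top view shows the tray at about (315,225) with the filler at (322,255) and the bin at (161,287). The L brackets are at (187,207) and (229,182), the strip at (403,185). There are two globes, at (404,226) and (466,269). The side view agrees.

```bash
cat > h.py <<'E'
import numpy as np, cv2
from plant import r
def cam(n):
    p=r.camera_params(n); K=np.array([[p['fx'],0,p['cx']],[0,p['fy'],p['cy']],[0,0,1]]); return K,np.array(p['dist_coeffs']),np.array(p['R']),np.array(p['t'])
def ray(n,uv):
    K,d,R,t=cam(n); q=cv2.undistortPoints(np.array(uv,float).reshape(-1,1,2),K,d).reshape(-1,2)
    return -R.T@t, np.c_[q,np.ones(len(q))]@R
def plane(n,uv,z):
    C,D=ray(n,uv); return C+D*((z-C[2])/D[:,2])[:,None]
def two(uvt,uvs):
    A=np.zeros((3,3));b=np.zeros(3)
    for n,uv in(("top",uvt),("side",uvs)):
        C,D=ray(n,[uv]);d=D[0]/np.linalg.norm(D[0]);P=np.eye(3)-np.outer(d,d);A+=P;b+=P@C
    return np.linalg.solve(A,b)
def proj(n,X):
    K,d,R,t=cam(n); return cv2.projectPoints(np.array(X,float).reshape(-1,3),cv2.Rodrigues(R)[0],t,K,d)[0].reshape(-1,2)
def blobs(m,amin=20):
    cs=cv2.findContours(m.astype(np.uint8),cv2.RETR_EXTERNAL,cv2.CHAIN_APPROX_NONE)[0]
    return [c for c in cs if cv2.contourArea(c)>=amin]
E
python3 - <<'E'
from h import *
im=cv2.imread('pics/top0.png')
cv2.imwrite('pics/crop1.png',cv2.resize(im[110:340,110:510],None,fx=2,fy=2,interpolation=cv2.INTER_CUBIC))
a=cv2.resize(im[155:235,165:255],None,fx=6.5,fy=6.5,interpolation=cv2.INTER_CUBIC)[:,:]
b=cv2.resize(im[165:205,385:425],(210,210),interpolation=cv2.INTER_CUBIC)
c=np.zeros((520,800,3),np.uint8);c[:a.shape[0],:a.shape[1]]=a;c[:210,590:800]=b
cv2.imwrite('pics/crop2.png',c)
hsv=cv2.cvtColor(im,cv2.COLOR_BGR2HSV); H,S,V=[hsv[...,i].astype(int) for i in range(3)]
roi=np.zeros(V.shape,bool);roi[110:345,110:510]=1
print('bench',hsv[300,300])
for nm,m,z in(('black',(V<60)&roi,.014),('white',(V>165)&(S<40)&roi,.0),('wood',(H>8)&(H<25)&(S>70)&(V>120)&roi,.024)):
    for c in blobs(m,30):
        (x,y),(w,h),an=cv2.minAreaRect(c); bx=cv2.boxPoints(((x,y),(w,h),an))
        P=plane('top',[[x,y]],z)[0]; print(nm,round(x,1),round(y,1),round(w,1),round(h,1),round(an,1),cv2.contourArea(c),P.round(4))
E
```

```text
bench [150   5 155]
black 142.0 278.0 35.3 81.0 28.8 90.5 [0.4245 0.4028 0.014 ]
black 299.0 227.0 24.0 24.0 90.0 448.5 [0.5458 0.0412 0.014 ]
black 310.7 207.4 57.6 58.6 77.0 1980.5 [0.5929 0.0141 0.014 ]
black 481.1 155.2 28.7 28.5 40.2 604.0 [ 0.7244 -0.3965  0.014 ]
white 467.0 268.0 20.0 20.0 90.0 308.5 [ 0.4521 -0.3538  0.    ]
white 161.5 288.1 39.4 66.5 59.0 2465.0 [0.4027 0.36   0.    ]
white 405.0 225.0 19.8 19.8 45.0 302.0 [ 0.5545 -0.2096  0.    ]
white 189.0 207.2 24.3 25.5 61.4 377.0 [0.5954 0.303  0.    ]
white 403.0 184.4 24.4 12.6 69.0 271.0 [ 0.654  -0.2073  0.    ]
white 226.7 182.1 24.7 24.0 14.0 368.0 [0.6575 0.2151 0.    ]
white 161.5 133.5 23.0 23.0 90.0 420.0 [0.7794 0.378  0.    ]
white 372.1 132.5 65.5 14.6 24.3 461.5 [ 0.7842 -0.1349  0.    ]
white 236.5 113.0 6.0 43.0 90.0 252.0 [0.8325 0.1966 0.    ]
wood 442.2 325.8 26.2 17.1 71.6 416.0 [ 0.3166 -0.2856  0.024 ]
wood 409.0 275.0 40.0 40.0 90.0 1276.0 [ 0.4325 -0.2122  0.024 ]
wood 321.2 254.9 25.5 49.8 77.0 1191.5 [ 0.4784 -0.0105  0.024 ]
```

View pics/crop2.png

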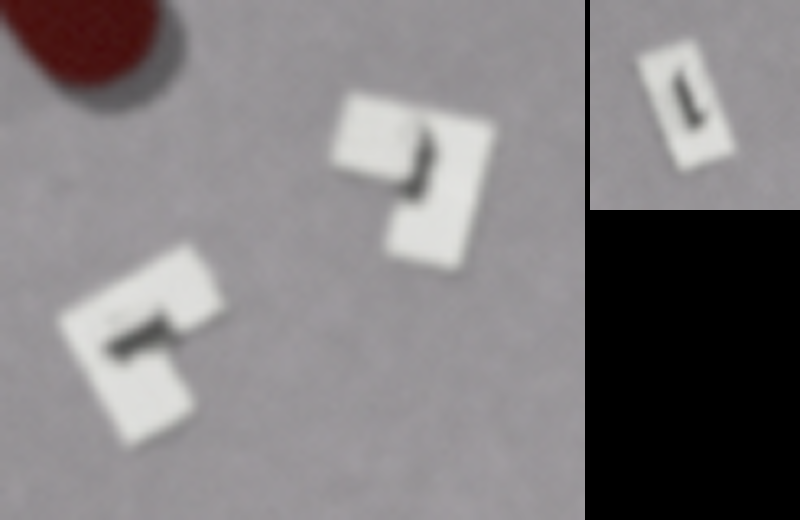

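View pics/crop1.png

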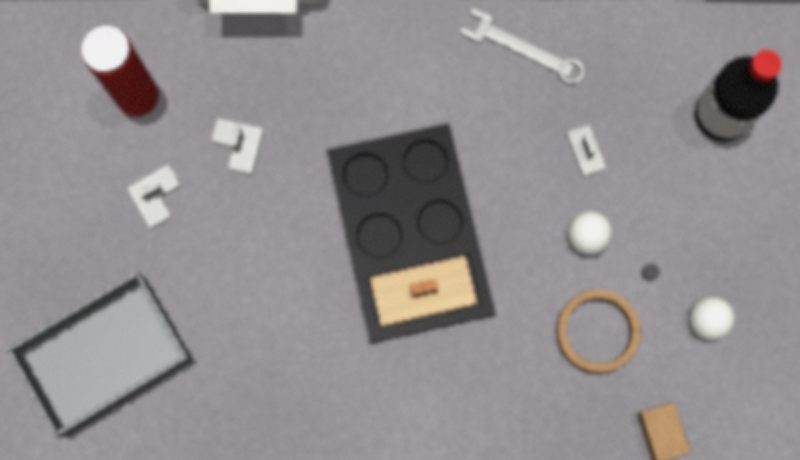

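The brackets' outer corners and lugs are clear in the crops: A at (60,320) and B at (495,125), so I know how each one is turned. Next I measure metric poses.

```bash
cat > meas.py <<'E'
from h import *
def big(im,x0,y0,x1,y1,f=4):
    return cv2.resize(im[y0:y1,x0:x1],None,fx=f,fy=f,interpolation=cv2.INTER_CUBIC)
def contour(n,mask,x0,y0,z,f=4):
    c=max(blobs(mask,10),key=cv2.contourArea).reshape(-1,2)
    return plane(n,(c+.5)/f-.5+[x0,y0],z)
def rect(P): return cv2.minAreaRect((P[:,:2]*1000).astype(np.float32).reshape(-1,1,2))
def globes(it,isd):
    out=[]
    for n,im in(('top',it),('side',isd)):
        h=cv2.cvtColor(im,cv2.COLOR_RGB2HSV); m=(h[...,2]>175)&(h[...,1]<45); l=[]
        for c in blobs(m,150):
            (x,y),rad=cv2.minEnclosingCircle(c)
            if cv2.contourArea(c)>.7*np.pi*rad**2 and rad<18: l.append((round(x,1),round(y,1),round(rad,1)))
        out.append(l)
    return out
E
python3 - <<'E'
from meas import *
im=cv2.imread('pics/top0.png')[:,:,::-1]; sd=cv2.imread('pics/side0.png')[:,:,::-1]
np.set_printoptions(suppress=True,precision=4)
for nm,b in(('A',(168,185,208,232)),('B',(210,162,248,202)),('strip',(388,168,420,202))):
    g=big(im,*b).mean(2); P=contour('top',g>190,b[0],b[1],.006); R=rect(P); print(nm,R, 'box',cv2.boxPoints(R).round(1).tolist())
b=(265,165,365,290); q=big(im,*b).astype(int); dark=(q.max(2)<100)|((q[...,0]-q[...,2])>40)
R=rect(contour('top',dark,b[0],b[1],.014)); print('tray',R,cv2.boxPoints(R).round(1).tolist())
R=rect(contour('top',(q[...,0]-q[...,2])>40,b[0],b[1],.024)); print('filler',R)
b=(105,235,220,340); q=big(im,*b).astype(int)
m=(q.max(2)<75); R=rect(contour('top',m|(q.mean(2)>175),b[0],b[1],.05)); print('bin',R,cv2.boxPoints(R).round(1).tolist())
h=cv2.cvtColor(big(im,295,230,350,280),cv2.COLOR_RGB2HSV)
R=rect(contour('top',(h[...,1]>150)&(h[...,0]<14)&(h[...,2]>90),295,230,.054)); print('bar',R)
gt,gs=globes(im,sd); print(gt,gs)
for a in gt[:]: print(a,plane('top',[a[:2]],.021))
for a in gs: print(a,plane('side',[a[:2]],.021))
E
```

```text
A ((593.8528442382812, 301.828857421875), (55.10067367553711, 56.31602478027344), 31.63902473449707) box [[555.5999755859375, 311.29998779296875], [585.2000122070312, 263.3999938964844], [632.0999755859375, 292.29998779296875], [602.5, 340.29998779296875]]
B ((655.412841796875, 214.5162811279297), (55.16002655029297, 55.12839889526367), 77.51029968261719) box [[622.5, 193.60000610351562], [676.4000244140625, 181.60000610351562], [688.2999877929688, 235.5], [634.5, 247.39999389648438]]
strip ((652.036376953125, -206.2052001953125), (54.448875427246094, 27.089067459106445), 19.37911605834961) box [[621.9000244140625, -202.5], [630.7999877929688, -228.0], [682.2000122070312, -209.89999389648438], [673.2000122070312, -184.39999389648438]]
tray ((549.4293823242188, 4.701271057128906), (237.05751037597656, 148.99459838867188), 12.985870361328125) [[417.20001220703125, 50.70000076293945], [450.70001220703125, -94.5], [681.7000122070312, -41.29999923706055], [648.2000122070312, 103.9000015258789]]
filler ((478.53985595703125, -10.52248764038086), (59.11155700683594, 114.32140350341797), 13.390820503234863)
bin ((401.702880859375, 329.67083740234375), (73.5837631225586, 105.9781723022461), 32.49551773071289) [[342.20001220703125, 354.6000061035156], [399.1000061035156, 265.20001220703125], [461.20001220703125, 304.70001220703125], [404.29998779296875, 394.1000061035156]]Traceback (most recent call last):
  File "<stdin>", line 12, in <module>
  File "meas.py", line 5, in contour
    c=max(blobs(mask,10),key=cv2.contourArea).reshape(-1,2)
      ~~~^^^^^^^^^^^^^^^^^^^^^^^^^^^^^^^^^^^^
ValueError: max() iterable argument is empty
```

```bash
cat > go.py <<'E'
import sys
from h import *
from scipy.spatial.transform import Rotation as Ro
# go.py x y ztip yaw (mm, deg) : delta in tool axes from measured pose
def go(x,y,z,yaw):
    s=r.get_state(); R0=Ro.from_euler('xyz',s['eef_rot'],degrees=True); R1=Ro.from_euler('xyz',[180,0,yaw],degrees=True)
    d=R0.inv().apply(np.array([x,y,z+178])/1000-s['tcp_pos']); w=(R0.inv()*R1).as_rotvec(degrees=True)
    return d.round(4).tolist(),w.round(2).tolist()
if __name__=='__main__':
    print(go(*map(float,sys.argv[1:5])))
E
python3 - <<'E'
from meas import *
np.set_printoptions(suppress=True,precision=4)
im=cv2.imread('pics/top0.png')[:,:,::-1]; sd=cv2.imread('pics/side0.png')[:,:,::-1]
gt,gs=globes(im,sd); print(gt,gs)
for a in gt: print(a,plane('top',[a[:2]],.021))
for a in gs: print(a,plane('side',[a[:2]],.021))
print(plane('top',[(117.5,285),(181.5,249),(205,290),(142.5,327.5)],.05))
from go import go
print(go(479.5,-10,180,-77))
E
```

```text
[(466.8, 268.2, 10.0), (405.4, 225.0, 9.8), (161.7, 133.4, 12.1)] [(348.4, 346.0, 11.6), (363.5, 290.5, 9.8)]
(466.8, 268.2, 10.0) [[ 0.4489 -0.3478  0.021 ]]
(405.4, 225.0, 9.8) [[ 0.5502 -0.2072  0.021 ]]
(161.7, 133.4, 12.1) [[0.772  0.3721 0.021 ]]
(348.4, 346.0, 11.6) [[ 0.4567 -0.3337  0.021 ]]
(363.5, 290.5, 9.8) [[ 0.5594 -0.1919  0.021 ]]
[[0.4043 0.4475 0.05  ]
 [0.4868 0.3062 0.05  ]
 [0.3942 0.2498 0.05  ]
 [0.3101 0.3864 0.05  ]]
([0.4584, 0.5334, 0.0467], [0.07, -0.05, 58.67])
```

```bash
python3 - <<'E'
from meas import *
np.set_printoptions(suppress=True,precision=4)
print('spray top',plane('top',[(163.5,134)],.17),plane('side',[(339,144)],.17))
print('spray base',plane('top',[(178,161)],0),plane('side',[(338.5,190)],0))
print('oil cap',plane('top',[(493,142)],.19),'base',plane('top',[(471,173)],0),plane('side',[(465,336)],0))
E
python3 -m pendant '[[[0.2,0.24,0.02,0,0,30,1],[0.2,0.24,0.02,0,0,30,1],[0.2,0.24,0.02,0,0,30,1],[0.2,0.24,0.02,0,0,30,1],[0.2,0.24,0.02,0,0,30,1]]]' 10
python3 go.py 479.5 -10 180 -77
```

```text
spray top [[0.7165 0.3299 0.17  ]] [[0.7151 0.3176 0.17  ]]
spray base [[0.7097 0.3344 0.    ]] [[0.7253 0.3337 0.    ]]
oil cap [[ 0.6963 -0.3713  0.19  ]] base [[ 0.6837 -0.3736  0.    ]] [[ 0.7046 -0.379   0.    ]]
time_s: 0.6
tcp_pos: [0.3039, 0.4065, 0.3883]
eef_rot: [180.0, -0.0, -48.5]
contact_force: [1.0, 0.5, -0.3]
gripper_width: 0.088
gripper_force: 0.0
([0.4282, 0.1447, 0.0304], [0.02, -0.02, 28.54])
```

```bash

python3 -m pendant '[[[0.22,0.075,0.015,0,0,28.5,1],[0.22,0.075,0.015,0,0,28.5,1],[0.22,0.075,0.015,0,0,28.5,1],[0.22,0.075,0.015,0,0,28.5,1],[0.22,0.075,0.015,0,0,28.5,1]]]'
python3 go.py 479.5 -10 70 -77
```

```text
time_s: 1.1
tcp_pos: [0.3939, 0.1915, 0.3734]
eef_rot: [180.0, -0.0, -77.0]
contact_force: [0.5, 1.2, -0.2]
gripper_width: 0.0874
gripper_force: 0.0
([0.2156, -0.038, 0.1255], [0.02, -0.01, 0.02])
```

```bash

python3 -m pendant '[[[0.216,-0.038,0.125,0,0,0,0],[0.216,-0.038,0.125,0,0,0,0],[0.216,-0.038,0.125,0,0,0,0],[0.216,-0.038,0.125,0,0,0,0],[0.216,-0.038,0.125,0,0,0,0]]]'
python3 -m pendant '[[[0,0,0,0,0,0,0],[0,0,0,0,0,0,0]]]'
python3 go.py 479.5 -10 29 -77
python3 - <<'E'
from h import *
a=r.capture('top')[190:310,250:400];b=r.capture('side')[190:310,250:400]
cv2.imwrite('pics/f1.png',cv2.resize(np.hstack([a,b]),(800,320),interpolation=cv2.INTER_CUBIC)[:,:,::-1])
E
```

```text
time_s: 1.6
tcp_pos: [0.4795, -0.0071, 0.2491]
eef_rot: [-180.0, 0.0, -76.8]
contact_force: [1.1, 1.7, 0.3]
gripper_width: 0.0535
gripper_force: 0.0
time_s: 1.8
tcp_pos: [0.4791, -0.0066, 0.2489]
eef_rot: [179.8, -0.0, -77.0]
contact_force: [0.2, -0.0, -0.2]
gripper_width: 0.0444
gripper_force: 0.0
([0.0034, 0.0003, 0.0419], [0.15, -0.03, -0.0])
```

View pics/f1.png

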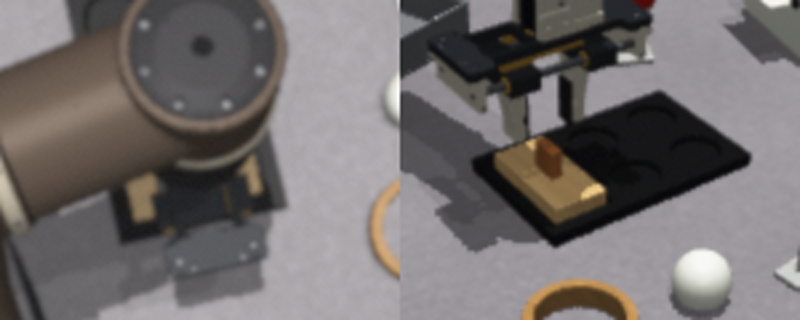

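The side crop shows the open fingers straddling the filler bar, which sits at (548,157) in the crop. Next I descend and grip.

```bash

python3 -m pendant '[[[0.003,0,0.02,0,0,0,-0.2],[0.003,0,0.042,0,0,0,-0.2],[0.003,0,0.042,0,0,0,-0.2],[0.003,0,0.042,0,0,0,-1],[0.003,0,0.042,0,0,0,-1]]]' 25
python3 -m pendant '[[[0,0,0,0,0,0,-1],[0,0,0,0,0,0,-1],[0,0,0,0,0,0,-1],[0,0,-0.03,0,0,0,-1],[0,0,-0.07,0,0,0,-1]]]'
python3 -m pendant '[[[0,0,-0.04,0,0,0,-1],[0,0,-0.04,0,0,0,-1]]]'
python3 go.py 399 347.5 95 -59.7
```

```text
time_s: 2.4
tcp_pos: [0.4804, -0.0074, 0.2092]
eef_rot: [-179.9, 0.0, -76.7]
contact_force: [-0.1, 0.2, -0.5]
gripper_width: 0.0241
gripper_force: 0.0
time_s: 2.9
tcp_pos: [0.479, -0.0085, 0.2773]
eef_rot: [179.7, -0.0, -76.9]
contact_force: [0.9, 0.5, -0.6]
gripper_width: 0.0117
gripper_force: 25.0
time_s: 3.1
tcp_pos: [0.4815, -0.0079, 0.3234]
eef_rot: [-179.5, 0.0, -76.8]
contact_force: [0.6, 0.3, -2.6]
gripper_width: 0.0122
gripper_force: 25.0
([-0.3649, -0.0005, 0.0504], [-0.55, -0.07, -17.07])
```

```bash

python3 -m pendant '[[[-0.2,0,0,0,0,-17,-1],[-0.2,0,0,0,0,-17,-1],[-0.2,0,0,0,0,-17,-1],[-0.2,0,0,0,0,-17,-1],[-0.2,0,0,0,0,-17,-1]]]'
python3 go.py 399 347.5 95 -59.7
```

```text
time_s: 3.6
tcp_pos: [0.4334, 0.191, 0.3179]
eef_rot: [-179.9, 0.0, -59.5]
contact_force: [0.3, -1.2, -1.1]
gripper_width: 0.0119
gripper_force: 25.0
([-0.1523, -0.0496, 0.0451], [-0.08, 0.03, 0.17])
```

```bash
python3 - <<'E'
from meas import *
im=r.capture('top'); cv2.imwrite('pics/top1.png',im[:,:,::-1])
b=(265,165,365,290); q=big(im,*b,f=5); cv2.imwrite('pics/tray1.png',(np.clip(q[:,:,::-1].astype(float)*2.0,0,255)).astype(np.uint8)[:600])
E
```

```text
(no output)
```

View pics/tray1.png

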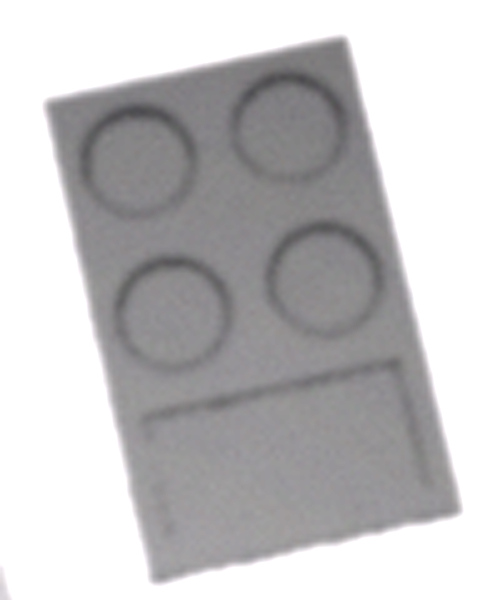

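The tray crop is clear. Dimple centres are at about (138,161), (290,127), (174,313) and (325,279). The recess far corners are at (143,413) and (400,362), with the right wall running to (432,487).

```bash
cat > tray.py <<'E'
import numpy as np
T=np.array([549.9,4.8]); th=np.radians(13.0); Rt=np.array([[np.cos(th),-np.sin(th)],[np.sin(th),np.cos(th)]])
def w(a,b): return T+Rt@np.array([a,b],float)
E
python3 - <<'E'
from meas import *; from tray import *
f=lambda L,z:((plane('top',(np.array(L)+.5)/5-.5+[265,165],z)[:,:2]*1000-T)@Rt).round(1).tolist()
print('dimples',f([(138,161),(290,127),(174,313),(325,279)],.010))
print('recess',f([(143,413),(400,362),(432,487),(170,530)],.010))
print('traycorners',f([(45,100),(345,37),(460,512),(153,581)],.014))
E
python3 -m pendant '[[[-0.152,-0.05,0,0,0,0,-1],[-0.152,-0.05,0,0,0,0,-1],[-0.152,-0.05,0,0,0,0,-1],[-0.152,-0.05,0.03,0,0,0,-1],[-0.152,-0.05,0.045,0,0,0,-1]]]'
python3 go.py 399 347.5 27 -59.7
```

```text
dimples [[79.6, 36.1], [79.9, -37.7], [4.3, 35.5], [4.5, -37.2]]
recess [[-38.9, 60.0], [-41.9, -62.5], [-102.6, -63.3], [-95.2, 59.7]]
traycorners [[117.3, 72.7], [116.2, -72.9], [-117.3, -72.9], [-117.0, 72.5]]
time_s: 4.15
tcp_pos: [0.4006, 0.3437, 0.2707]
eef_rot: [179.9, -0.0, -59.8]
contact_force: [0.0, -1.3, -0.9]
gripper_width: 0.0118
gripper_force: 25.0
([-0.0041, -0.0006, 0.0657], [0.11, -0.02, -0.08])
```

```bash

python3 -m pendant '[[[-0.004,0,0.03,0,0,0,-1],[-0.004,0,0.055,0,0,0,-1],[-0.004,0,0.063,0,0,0,-1],[-0.004,0,0.063,0,0,0,-1],[-0.004,0,0.063,0,0,0,-1]]]'
python3 -m pendant '[[[0,0,0.003,0,0,0,-1],[0,0,0.003,0,0,0,-1],[0,0,0.003,0,0,0,-0.2],[0,0,0.003,0,0,0,-0.2],[0,0,0.003,0,0,0,-0.2]]]'
python3 -m pendant '[[[0,0,-0.05,0,0,0,-0.2],[0,0,-0.1,0,0,0,-0.2],[0,0,-0.15,0,0,0,-0.2],[0,0,-0.2,0,0,0,-0.2],[0,0,-0.2,0,0,0,-0.2]]]'
python3 go.py 659 209 200 -102.5; python3 go.py 659 209 60 -102.5
```

```text
time_s: 4.65
tcp_pos: [0.3997, 0.3464, 0.2105]
eef_rot: [-180.0, 0.0, -59.9]
contact_force: [1.3, 0.2, -0.4]
gripper_width: 0.0118
gripper_force: 25.0
time_s: 5.15
tcp_pos: [0.3992, 0.3466, 0.2072]
eef_rot: [-180.0, 0.0, -59.8]
contact_force: [0.2, -0.1, -0.6]
gripper_width: 0.03
gripper_force: 0.0
time_s: 5.65
tcp_pos: [0.4002, 0.3475, 0.4148]
eef_rot: [-179.3, 0.3, -59.8]
contact_force: [0.2, -0.1, -0.2]
gripper_width: 0.0353
gripper_force: 0.0
([0.2502, -0.1534, 0.0375], [-0.55, 0.51, 42.74])
([0.2509, -0.1517, 0.1775], [-0.55, 0.51, 42.74])
```

```bash

python3 -m pendant '[[[0.25,-0.153,0.0,0,0,42.7,0],[0.25,-0.153,0.0,0,0,42.7,0],[0.25,-0.153,0.0,0,0,42.7,0],[0.25,-0.153,0.0,0,0,42.7,0],[0.25,-0.153,0.0,0,0,42.7,0]]]'
python3 go.py 659 209 60 -102.5
```

```text
time_s: 6.15
tcp_pos: [0.6207, 0.2266, 0.4069]
eef_rot: [-180.0, 0.0, -102.9]
contact_force: [0.4, 2.3, -0.2]
gripper_width: 0.0437
gripper_force: 0.0
([0.0087, -0.0412, 0.1689], [-0.01, 0.01, -0.35])
```

```bash

python3 -m pendant '[[[0.009,-0.041,0.0,0,0,-0.3,0],[0.009,-0.041,0.05,0,0,-0.3,0],[0.009,-0.041,0.10,0,0,-0.3,0],[0.009,-0.041,0.15,0,0,-0.3,0],[0.009,-0.041,0.169,0,0,-0.3,0]]]'
python3 -m pendant '[[[0,0,0,0,0,0,0]]]'
python3 go.py 659 209 10.5 -102.5
python3 - <<'E'
from h import *
a=r.capture('side'); x=a[170:240,270:390]
cv2.imwrite('pics/b1.png',cv2.resize(x,(720,420),interpolation=cv2.INTER_CUBIC)[:,:,::-1])
E
```

```text
time_s: 6.65
tcp_pos: [0.6554, 0.2088, 0.2319]
eef_rot: [179.6, -0.3, -102.3]
contact_force: [-0.5, 0.4, 0.2]
gripper_width: 0.0436
gripper_force: 0.0
time_s: 6.75
tcp_pos: [0.656, 0.2094, 0.2336]
eef_rot: [179.7, -0.3, -102.3]
contact_force: [-0.3, -0.9, 0.9]
gripper_width: 0.0436
gripper_force: 0.0
([-0.0005, -0.0032, 0.045], [0.31, -0.28, 0.25])
```

View pics/b1.png

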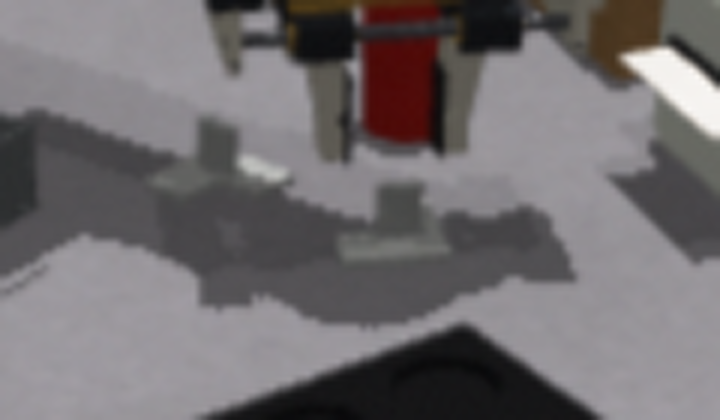

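The open fingers, at (335,150) and (455,150), straddle the lug at (400,210), so I descend.

```bash

python3 -m pendant '[[[0,-0.003,0.03,0,0,0.3,0],[0,-0.003,0.045,0,0,0.3,0],[0,-0.003,0.045,0,0,0.3,0],[0,-0.003,0.045,0,0,0.3,-1],[0,-0.003,0.045,0,0,0.3,-1]]]' 30
python3 -m pendant '[[[0,0,0,0,0,0,-1],[0,0,0,0,0,0,-1],[0,0,0,0,0,0,-1],[0,0,0,0,0,0,-1],[0,0,0,0,0,0,-1]]]'
python3 go.py 659 209 10.5 -102.5
```

```text
time_s: 7.3
tcp_pos: [0.6607, 0.2098, 0.1947]
eef_rot: [-179.9, 0.1, -102.5]
contact_force: [0.9, -0.5, -0.4]
gripper_width: 0.033
gripper_force: 0.0
time_s: 7.8
tcp_pos: [0.6605, 0.2097, 0.1943]
eef_rot: [-179.9, 0.1, -102.5]
contact_force: [-2.3, 1.2, 6.3]
gripper_width: 0.0236
gripper_force: 30.0
([0.0011, 0.0013, 0.0058], [-0.08, 0.06, 0.0])
```

```bash

python3 -m pendant '[[[0,0,-0.03,0,0,0,-1],[0,0,-0.07,0,0,0,-1],[0,0,-0.1,0,0,0,-1],[0,0,-0.1,0,0,0,-1]]]'
python3 - <<'E'
from tray import *; from go import go
print('L1',w(-65.8,-35.5),'L2',w(-78.2,4.1),'S',w(-72,45)); print(go(*w(-65.8,-35.5),80,-77))
E
```

```text
time_s: 8.2
tcp_pos: [0.6615, 0.21, 0.2986]
eef_rot: [-179.6, 0.3, -102.5]
contact_force: [0.1, 0.4, -1.1]
gripper_width: 0.0231
gripper_force: 30.0
L1 [493.77221217 -44.59191668] L2 [472.78196161  -8.79625518] S [469.62255789  32.450177  ]
([0.285, 0.109, 0.0384], [-0.44, 0.2, -25.48])
```

```bash

python3 -m pendant '[[[0.235,0.09,0,0,0,-25.5,-1],[0.235,0.09,0,0,0,-25.5,-1],[0.235,0.09,0,0,0,-25.5,-1],[0.235,0.09,0,0,0,-25.5,-1],[0.235,0.09,0,0,0,-25.5,-1]]]'
python3 - <<'E'
from tray import *; from go import go
print(go(*w(-65.8,-35.5),60,-77))
E
```

```text
time_s: 8.7
tcp_pos: [0.5205, -0.0006, 0.2925]
eef_rot: [180.0, 0.0, -77.0]
contact_force: [1.2, -1.4, -0.4]
gripper_width: 0.0235
gripper_force: 30.0
([0.0369, 0.0359, 0.0545], [0.03, 0.0, 0.0])
```

```bash

python3 -m pendant '[[[0.037,0.036,0.02,0,0,0,-1],[0.037,0.036,0.054,0,0,0,-1],[0.037,0.036,0.054,0,0,0,-1],[0.037,0.036,0.054,0,0,0,-1]]]'
python3 - <<'E'
from tray import *; from go import go; from h import *
print(go(*w(-65.8,-35.5),22,-77))
cv2.imwrite('pics/b2.png',cv2.resize(r.capture('side')[200:290,270:390],(800,600),interpolation=cv2.INTER_CUBIC)[:,:,::-1])
E
```

```text
time_s: 9.1
tcp_pos: [0.4958, -0.0431, 0.2391]
eef_rot: [179.9, -0.0, -77.0]
contact_force: [1.5, -0.7, -1.5]
gripper_width: 0.0238
gripper_force: 30.0
([0.001, 0.0023, 0.0391], [0.08, -0.03, -0.02])
```

View pics/b2.png

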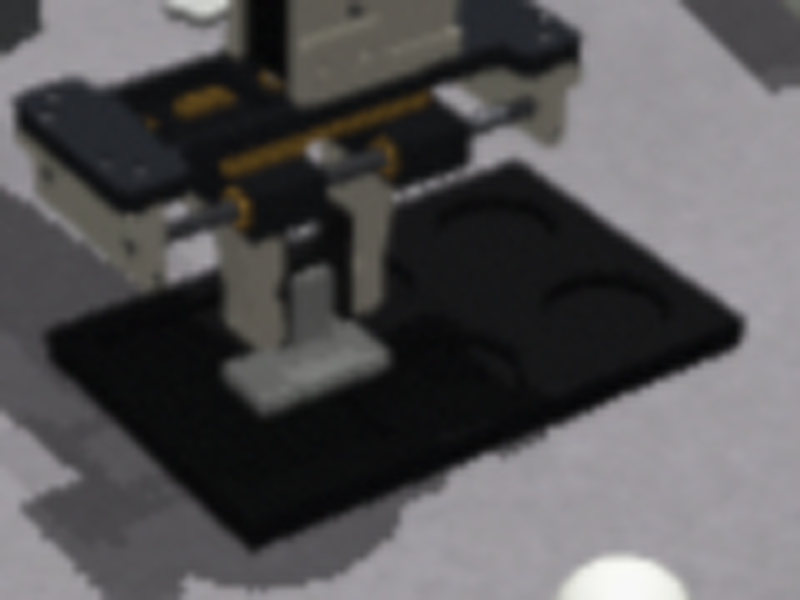

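The bracket hangs level over the recess. Its lug top is at crop (318,268) and its plate front corner at (265,412), so I check the offset from the tool.

```bash
python3 - <<'E'
from tray import *; from h import *
s=r.get_state()['tcp_pos']*1000
f=lambda L,z:((plane('side',[(np.array(p)/6.6667+[270,200]-.4) for p in L],z/1000)[:,:2]*1000-T)@Rt).round(1).tolist()
zt=s[2]-178; u=zt-16
print('tcp ab',((s[:2]-T)@Rt).round(1),'lugtop',f([(315,266)],u+36),'plate top front, left, right corner',f([(265,400),(222,378),(392,357)],u+6), 'tray corners',f([(250,535),(745,322),(515,160),(48,337)],14))
E
```

```text
tcp ab [-62.6 -34.2] lugtop [[-56.1, -33.8]] plate top front, left, right corner [[-94.9, -58.8], [-100.4, -38.6], [-41.3, -62.5]] tray corners [[-116.3, -81.1], [120.9, -78.0], [120.6, 72.6], [-114.5, 68.5]]
```

```bash

python3 -m pendant '[[[0.0015,0.002,0.0,0,0,0,-1],[0.0015,0.0025,0.02,0,0,0,-1],[0.0015,0.0025,0.03,0,0,0,-1],[0.0015,0.0025,0.036,0,0,0,-1],[0.0015,0.0025,0.036,0,0,0,-1]]]'
python3 -m pendant '[[[0,0,0.002,0,0,0,-1],[0,0,0.002,0,0,0,-1]]]'
python3 - <<'E'
from tray import *; from go import go
print(go(*w(-65.8,-36),20,-77))
E
```

```text
time_s: 9.65
tcp_pos: [0.4934, -0.045, 0.2025]
eef_rot: [179.9, -0.0, -77.0]
contact_force: [0.2, 0.6, -0.4]
gripper_width: 0.0236
gripper_force: 30.0
time_s: 9.85
tcp_pos: [0.4936, -0.0451, 0.2012]
eef_rot: [-180.0, -0.0, -77.0]
contact_force: [0.1, -0.7, -0.9]
gripper_width: 0.0232
gripper_force: 30.0
([0.0, -0.0003, 0.0032], [-0.03, -0.0, -0.02])
```

```bash

python3 -m pendant '[[[0,0,0.001,0,0,0,-1],[0,0,0.002,0,0,0,-1],[0,0,0.002,0,0,0,-1]]]'
python3 -m pendant '[[[0,0,0,0,0,0,-0.1],[0,0,0,0,0,0,-0.1],[0,0,-0.03,0,0,0,-0.1],[0,0,-0.08,0,0,0,-0.1],[0,0,-0.13,0,0,0,-0.1]]]'
python3 -m pendant '[[[0,0,-0.05,0,0,0,0],[0,0,-0.05,0,0,0,0]]]'
python3 go.py 595.4 308.3 200 -148.3
```

```text
time_s: 10.15
tcp_pos: [0.4936, -0.0452, 0.2002]
eef_rot: [-179.9, -0.0, -77.0]
contact_force: [-4.6, 1.6, 13.1]
gripper_width: 0.0233
gripper_force: 30.0
time_s: 10.65
tcp_pos: [0.493, -0.0454, 0.33]
eef_rot: [179.9, -0.0, -77.0]
contact_force: [1.9, 0.8, -0.8]
gripper_width: 0.0391
gripper_force: 0.0
time_s: 10.85
tcp_pos: [0.4951, -0.0452, 0.3862]
eef_rot: [-179.3, -0.1, -77.0]
contact_force: [0.2, -0.1, 0.5]
gripper_width: 0.0433
gripper_force: 0.0
([-0.3218, -0.1773, 0.01], [-0.66, 0.37, 71.34])
```

```bash

python3 -m pendant '[[[-0.18,-0.1,0,0,0,43,0],[-0.18,-0.1,0,0,0,43,0],[-0.18,-0.1,0,0,0,43,0],[-0.18,-0.1,0,0,0,43,0],[-0.18,-0.1,0,0,0,43,0]]]'
python3 go.py 595.4 308.3 200 -148.3
python3 - <<'E'
from meas import *; from tray import *
im=r.capture('top'); b=(265,165,365,290); q=big(im,*b); g=q.mean(2)
R=rect(contour('top',(g>150)&(np.indices(g.shape)[0]>250)&(np.indices(g.shape)[1]>140)&(np.indices(g.shape)[1]<350)&(np.indices(g.shape)[0]<440),b[0],b[1],.012)); print(R,((np.array(R[0])-T)@Rt),R[2])
cv2.imwrite('pics/t2.png',cv2.resize(im[215:295,270:370],(750,600),interpolation=cv2.INTER_CUBIC)[:,:,::-1])
E
```

```text
time_s: 11.35
tcp_pos: [0.5515, 0.1566, 0.3784]
eef_rot: [-180.0, 0.0, -119.1]
contact_force: [-0.9, -1.2, -1.0]
gripper_width: 0.0437
gripper_force: 0.0
([-0.1539, 0.0354, 0.0005], [-0.01, 0.03, 29.18])
((485.4159851074219, -42.471588134765625), (60.00545883178711, 59.86125183105469), 12.914682388305664) [-73.46508736 -31.55427325] 12.914682388305664
```

View pics/t2.png

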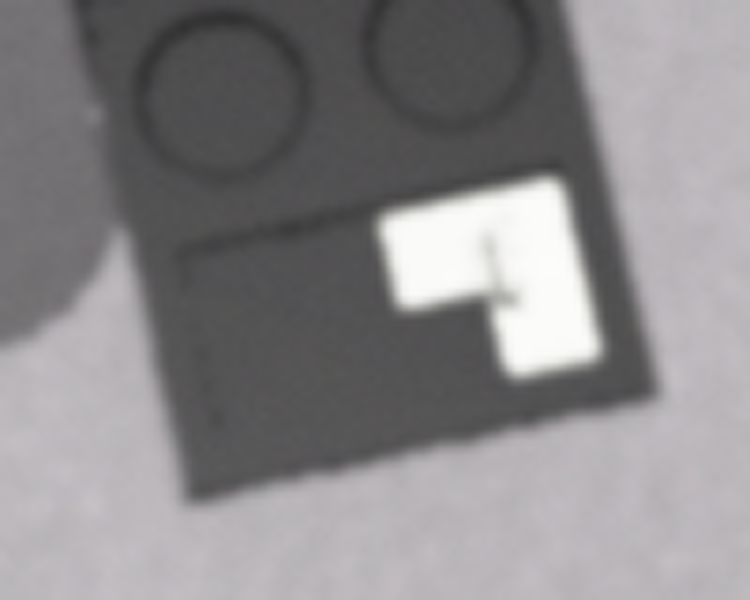

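L1 lies flat in the recess at 12.9°, in the image around (490,270). It is about 3 mm too far toward -a, so I'll nudge it +3 mm to leave room for L2.

```bash

python3 -m pendant '[[[0.08,0.18,0,0,0,-42,0],[0.08,0.18,0,0,0,-42,0],[0.08,0.18,0,0,0,-42,0],[0.08,0.18,0,0,0,-42,0],[0.08,0.18,0,0,0,-42,0]]]' 15
python3 - <<'E'
from tray import *; from go import go
print(go(*w(-66.5,-36),80,-77))
E
```

```text
time_s: 11.9
tcp_pos: [0.35, 0.1685, 0.379]
eef_rot: [-180.0, 0.1, -76.3]
contact_force: [1.3, -0.5, 0.6]
gripper_width: 0.0439
gripper_force: 0.0
([0.2418, -0.0885, 0.1206], [-0.02, 0.11, 0.69])
```

```bash

python3 -m pendant '[[[0.242,-0.0885,0.05,0,0,0.7,0],[0.242,-0.0885,0.05,0,0,0.7,0],[0.242,-0.0885,0.05,0,0,0.7,0],[0.242,-0.0885,0.05,0,0,0.7,0],[0.242,-0.0885,0.05,0,0,0.7,0]]]' 15
python3 -m pendant '[[[0.0,0,0,0,0,0,0],[0,0,0.0,0,0,0,0]]]' 15
python3 - <<'E'
from tray import *; from go import go
print(go(*w(-66.5,-36),23,-77))
E
```

```text
time_s: 12.4
tcp_pos: [0.489, -0.038, 0.3311]
eef_rot: [-180.0, 0.0, -77.5]
contact_force: [2.4, 0.7, 1.1]
gripper_width: 0.0438
gripper_force: 0.0
time_s: 12.6
tcp_pos: [0.4884, -0.0375, 0.3304]
eef_rot: [179.9, -0.0, -77.8]
contact_force: [-0.8, 0.4, 0.4]
gripper_width: 0.044
gripper_force: 0.0
([0.0086, -0.0033, 0.1294], [0.11, -0.01, -0.8])
```

```bash

python3 -m pendant '[[[0.0086,-0.0033,0.04,0,0,-0.8,0],[0.0086,-0.0033,0.08,0,0,-0.8,0],[0.0086,-0.0033,0.115,0,0,-0.8,0],[0.0086,-0.0033,0.129,0,0,-0.8,0],[0.0086,-0.0033,0.129,0,0,-0.8,0]]]'
python3 -m pendant '[[[0.0,0,0,0,0,0,-1],[0,0,0.0,0,0,0,-1],[0.0,0,0,0,0,0,-1],[0.0,0,0,0,0,0,-1],[0.0,0,0,0,0,0,-1]]]'
python3 - <<'E'
from tray import *; from go import go
print(go(*w(-62.9,-36),23,-77))
E
```

```text
time_s: 13.1
tcp_pos: [0.4923, -0.0426, 0.2008]
eef_rot: [179.8, -0.0, -76.7]
contact_force: [0.2, -0.4, 0.3]
gripper_width: 0.0439
gripper_force: 0.0
time_s: 13.6
tcp_pos: [0.4938, -0.0432, 0.2035]
eef_rot: [-179.9, 0.0, -76.8]
contact_force: [-3.3, 3.9, 7.9]
gripper_width: 0.0233
gripper_force: 15.0
([0.0019, -0.0025, 0.0026], [-0.12, 0.01, 0.19])
```

```bash

python3 -m pendant '[[[0.001,-0.0015,0,0,0,0,-1],[0.001,-0.003,0,0,0,0.2,-1],[0.001,-0.003,0,0,0,0.2,-1],[0.001,-0.003,0,0,0,0.2,-0.1],[0.001,-0.003,0,0,0,0.2,-0.1]]]'
python3 -m pendant '[[[0,0,0,0,0,0,-0.1],[0,0,-0.05,0,0,0,-0.1],[0,0,-0.1,0,0,0,-0.1],[0,0,-0.15,0,0,0,0],[0,0,-0.18,0,0,0,0]]]'
python3 go.py 595.4 308.3 200 -148.3
```

```text
time_s: 14.1
tcp_pos: [0.4968, -0.0437, 0.2029]
eef_rot: [-179.9, 0.0, -77.0]
contact_force: [0.4, -0.0, -0.1]
gripper_width: 0.0344
gripper_force: 0.0
time_s: 14.6
tcp_pos: [0.4971, -0.0439, 0.3865]
eef_rot: [-179.7, -0.0, -77.0]
contact_force: [1.1, -0.3, 0.3]
gripper_width: 0.0431
gripper_force: 0.0
([-0.3211, -0.175, 0.0092], [-0.27, 0.15, 71.3])
```

```bash

python3 -m pendant '[[[-0.18,-0.1,0,0,0,43,0],[-0.18,-0.1,0,0,0,43,0],[-0.18,-0.1,0,0,0,43,0],[-0.18,-0.1,0,0,0,43,0],[-0.18,-0.1,0,0,0,43,0]]]'
cat > chk.py <<'E'
from meas import *; from tray import *
im=r.capture('top'); b=(265,165,365,290); q=big(im,*b); g=q.mean(2); I=np.indices(g.shape)
m=(g>185)&(I[0]>220)&(I[1]>100)&(I[1]<350)&(I[0]<450)
for c in blobs(m,60):
    P=plane('top',(c.reshape(-1,2)+.5)/4-.5+[b[0],b[1]],.012); R=rect(P); print('ab',((np.array(R[0])-T)@Rt).round(1),np.round(R[1],1),round(R[2]-13,1))
E
python3 chk.py; python3 go.py 595.4 308.3 200 -148.3
```

```text
time_s: 15.1
tcp_pos: [0.5548, 0.1581, 0.3819]
eef_rot: [-180.0, 0.0, -119.2]
contact_force: [0.8, -0.9, -0.2]
gripper_width: 0.044
gripper_force: 0.0
ab [-129.6  -47.7] [ 6.9 11.4] 68.6
ab [-72.  -32.4] [57.9 57.6] 0.1
([-0.1507, 0.0394, 0.0036], [0.0, -0.01, 28.52])
```

```bash

python3 -m pendant '[[[-0.151,0.039,0,0,0,28.5,0],[-0.151,0.039,0,0,0,28.5,0],[-0.151,0.039,0,0,0,28.5,0],[-0.151,0.039,0,0,0,28.5,0],[-0.151,0.039,0.04,0,0,28.5,0]]]'
python3 go.py 596.5 308.3 60 -148.3
```

```text
time_s: 15.65
tcp_pos: [0.5946, 0.3076, 0.3465]
eef_rot: [-180.0, 0.5, -147.3]
contact_force: [0.0, 0.6, -0.2]
gripper_width: 0.0441
gripper_force: 0.0
([-0.001, -0.0005, 0.1085], [-0.0, 0.53, 0.97])
```

```bash

python3 -m pendant '[[[0,0,0.04,0,0,1,0],[-0.001,0,0.08,0,0,1,0],[-0.001,0,0.12,0,0,1,0],[-0.001,0,0.145,0,0,1,0],[-0.001,0,0.154,0,0,1,0]]]'
python3 -m pendant '[[[0.0,0,0,0,0,0,0],[0,0,0.0,0,0,0,-1],[0.0,0,0,0,0,0,-1],[0.0,0,0,0,0,0,-1],[0.0,0,0,0,0,0,-1]]]' 30
python3 -m pendant '[[[0.0,0,0,0,0,0,-1],[0,0,0.0,0,0,0,-1]]]' 30
python3 go.py 596.5 308.3 14 -148.3
```

```text
time_s: 16.15
tcp_pos: [0.5928, 0.3042, 0.1849]
eef_rot: [-180.0, -0.3, -148.5]
contact_force: [0.3, -0.4, 0.6]
gripper_width: 0.044
gripper_force: 0.0
time_s: 16.65
tcp_pos: [0.5939, 0.306, 0.1898]
eef_rot: [180.0, 0.1, -148.5]
contact_force: [-2.0, 0.4, 6.7]
gripper_width: 0.0234
gripper_force: 30.0
time_s: 16.85
tcp_pos: [0.5939, 0.306, 0.1898]
eef_rot: [180.0, 0.1, -148.5]
contact_force: [-1.3, 0.5, 5.8]
gripper_width: 0.0235
gripper_force: 30.0
([-0.0034, 0.0006, -0.0022], [0.01, 0.13, -0.16])
```

```bash

python3 -m pendant '[[[0,0,-0.04,0,0,0,-1],[0,0,-0.09,0,0,0,-1],[0,0,-0.12,0,0,0,-1],[0,0,-0.12,0,0,0,-1]]]'
python3 - <<'E'
from tray import *; from go import go
print(go(*w(-76.2,0.5),80,-77))
E
```

```text
time_s: 17.25
tcp_pos: [0.5947, 0.3064, 0.3144]
eef_rot: [180.0, 0.5, -148.4]
contact_force: [0.0, 0.5, -1.4]
gripper_width: 0.0237
gripper_force: 30.0
([0.2686, -0.2089, 0.0538], [-0.29, 0.49, -71.44])
```

```bash

python3 -m pendant '[[[0.16,-0.125,0,0,0.5,-43,-1],[0.16,-0.125,0,0,0.5,-43,-1],[0.16,-0.125,0,0,0.5,-43,-1],[0.16,-0.125,0,0,0.5,-43,-1],[0.16,-0.125,0,0,0.5,-43,-1]]]'
python3 - <<'E'
from tray import *; from go import go
print(go(*w(-76.2,0.5),60,-77))
E
```

```text
time_s: 17.75
tcp_pos: [0.5194, 0.1109, 0.3078]
eef_rot: [179.7, -0.5, -105.4]
contact_force: [-0.2, 0.7, -1.3]
gripper_width: 0.0237
gripper_force: 30.0
([0.1294, 0.0094, 0.071], [0.46, -0.45, -28.36])
```

```bash

python3 -m pendant '[[[0.129,0.009,0.02,0.3,-0.3,-28.4,-1],[0.129,0.009,0.05,0.3,-0.3,-28.4,-1],[0.129,0.009,0.07,0.3,-0.3,-28.4,-1],[0.129,0.009,0.07,0.3,-0.3,-28.4,-1],[0.129,0.009,0.07,0.3,-0.3,-28.4,-1]]]'
python3 -m pendant '[[[0,0,0,0,0,0,-1],[0,0,0,0,0,0,-1]]]'
python3 - <<'E'
from tray import *; from go import go; from h import *
print(go(*w(-76.2,0.5),20,-77))
cv2.imwrite('pics/a2.png',cv2.resize(r.capture('side')[200:290,270:390],(800,600),interpolation=cv2.INTER_CUBIC)[:,:,::-1])
E
```

```text
time_s: 18.25
tcp_pos: [0.4779, -0.0081, 0.2382]
eef_rot: [179.8, -0.1, -77.2]
contact_force: [0.1, 0.8, -0.7]
gripper_width: 0.0237
gripper_force: 30.0
time_s: 18.45
tcp_pos: [0.4796, -0.0062, 0.24]
eef_rot: [-179.9, -0.1, -77.1]
contact_force: [0.8, 0.3, -1.1]
gripper_width: 0.0236
gripper_force: 30.0
([0.0045, 0.0053, 0.042], [-0.08, -0.09, -0.15])
```

View pics/a2.png

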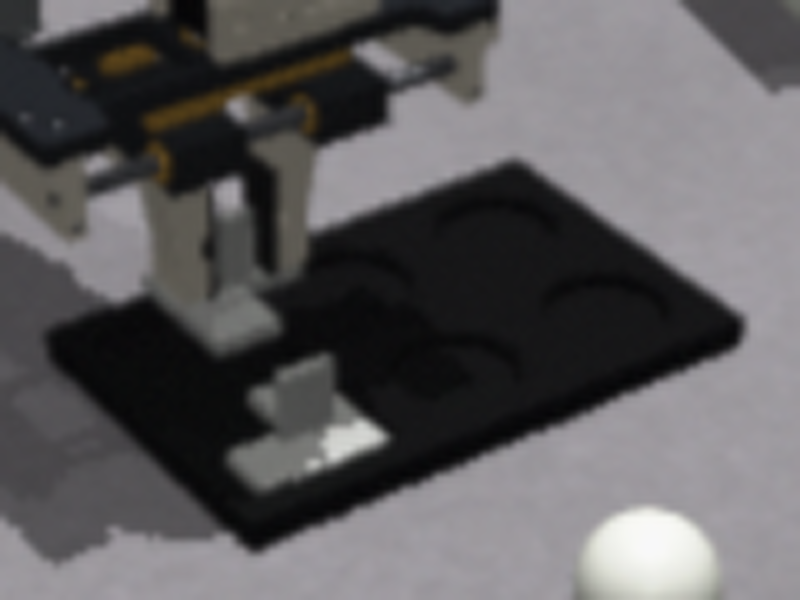

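L1 sits in the recess with its lug top at (305,365). A hovers level behind it, lug top at (232,203). I measure their relative position in this view.

```bash
python3 - <<'E'
from tray import *; from h import *
s=r.get_state()['tcp_pos']*1000
f=lambda L,z:((plane('side',[(np.array(p)/6.6667+[270,200]-.4) for p in L],z/1000)[:,:2]*1000-T)@Rt).round(1).tolist()
zt=s[2]-178; u=zt-11.8
print('tcp ab',((s[:2]-T)@Rt).round(1),'A lugtop L,R',f([(215,208),(250,196)],u+36),'A front corners',f([(218,345),(283,316)],u+6),'L1 lugtop L,R',f([(277,372),(335,354)],42),'L1 front',f([(262,484),(390,428),(225,457)],12))
E
```

```text
tcp ab [-71.    5.1] A lugtop L,R [[-68.8, 14.7], [-53.2, 14.5]] A front corners [[-93.6, -25.4], [-63.3, -23.0]] L1 lugtop L,R [[-74.1, -35.2], [-49.7, -37.6]] L1 front [[-94.9, -56.2], [-35.8, -54.4], [-97.4, -34.7]]
```

```bash

python3 -m pendant '[[[0.005,0.0053,0,0,0,0,-1],[0.005,0.0053,0.01,0,0,0,-1],[0.005,0.0053,0.02,0,0,0,-1],[0.005,0.0053,0.03,0,0,0,-1],[0.005,0.0053,0.03,0,0,0,-1]]]'
python3 - <<'E'
from tray import *; from go import go
print(go(*w(-76.2,0.2),18,-77))
E
```

```text
time_s: 19.0
tcp_pos: [0.4742, -0.0132, 0.2075]
eef_rot: [179.8, -0.1, -77.1]
contact_force: [1.0, -0.3, -0.9]
gripper_width: 0.0235
gripper_force: 30.0
([-0.0008, -0.0016, 0.0114], [0.21, -0.12, -0.14])
```

```bash

python3 -m pendant '[[[-0.0008,-0.001,0.003,0,0,0,-1],[-0.0008,-0.001,0.006,0,0,0,-1],[-0.0008,-0.001,0.009,0,0,0,-1],[-0.0008,-0.001,0.009,0,0,0,-1]]]'
python3 -m pendant '[[[0,0,0.002,0,0,0,-1],[0,0,0.003,0,0,0,-1],[0,0,0.003,0,0,0,-1]]]'
python3 - <<'E'
from tray import *; from go import go
print(go(*w(-76.2,0.2),18,-77))
E
```

```text
time_s: 19.4
tcp_pos: [0.4756, -0.0121, 0.2]
eef_rot: [180.0, -0.1, -77.1]
contact_force: [-0.4, 0.0, -0.7]
gripper_width: 0.0236
gripper_force: 30.0
time_s: 19.7
tcp_pos: [0.4757, -0.0121, 0.1973]
eef_rot: [180.0, -0.1, -77.1]
contact_force: [-0.2, -0.4, -2.2]
gripper_width: 0.0237
gripper_force: 30.0
([0.0, 0.0001, 0.0013], [0.01, -0.1, -0.12])
```

```bash

python3 -m pendant '[[[0,0,0.0015,0,0,0,-1],[0,0,0.002,0,0,0,-1],[0,0,0.002,0,0,0,-1]]]'
python3 -m pendant '[[[0,0,0,0,0,0,-0.1],[0,0,0,0,0,0,-0.1],[0,0,-0.03,0,0,0,-0.1],[0,0,-0.08,0,0,0,-0.1],[0,0,-0.13,0,0,0,-0.1]]]'
python3 go.py 640 -150 180 -165
```

```text
time_s: 20.0
tcp_pos: [0.4758, -0.0121, 0.1958]
eef_rot: [-180.0, -0.1, -77.1]
contact_force: [-2.0, -0.1, 4.9]
gripper_width: 0.0234
gripper_force: 30.0
time_s: 20.5
tcp_pos: [0.4753, -0.012, 0.3264]
eef_rot: [179.9, -0.1, -77.1]
contact_force: [2.2, 0.8, 0.4]
gripper_width: 0.0393
gripper_force: 0.0
([0.1713, -0.1297, -0.0316], [0.02, -0.2, 87.88])
```

```bash

python3 -m pendant '[[[0.1,-0.08,-0.04,0,0,43,-0.1],[0.1,-0.08,-0.04,0,0,43,-0.1],[0.1,-0.08,-0.04,0,0,43,-0.1],[0.1,-0.08,-0.04,0,0,43,-0.1],[0.1,-0.08,-0.04,0,0,43,-0.1]]]'
python3 go.py 653 -206 180 -160.6
```

```text
time_s: 21.0
tcp_pos: [0.5766, -0.0923, 0.365]
eef_rot: [-180.0, -0.1, -120.6]
contact_force: [-0.4, 0.2, -0.2]
gripper_width: 0.0391
gripper_force: 0.0
([0.0591, -0.1236, 0.0072], [-0.06, -0.08, 40.05])
```

```bash

python3 -m pendant '[[[0.059,-0.124,0.007,0,0,40,-0.3],[0.059,-0.124,0.007,0,0,40,-0.3],[0.059,-0.124,0.007,0,0,40,-0.3],[0.059,-0.124,0.007,0,0,40,-0.3],[0.059,-0.124,0.007,0,0,40,-0.3]]]'
python3 -m pendant '[[[0,0,0,0,0,0,-0.3]]]'
python3 go.py 653 -206 60 -160.6; python3 chk.py
python3 - <<'E'
from h import *
a=r.capture('top')[215:295,270:370];cv2.imwrite('pics/t3.png',cv2.resize(a,(750,600),interpolation=cv2.INTER_CUBIC)[:,:,::-1])
E
```

```text
time_s: 21.5
tcp_pos: [0.654, -0.206, 0.3571]
eef_rot: [-180.0, -0.1, -160.5]
contact_force: [-0.0, 0.3, 0.5]
gripper_width: 0.0307
gripper_force: 0.0
time_s: 21.6
tcp_pos: [0.6537, -0.2051, 0.3578]
eef_rot: [-179.9, -0.1, -160.2]
contact_force: [0.7, -0.0, -0.5]
gripper_width: 0.0307
gripper_force: 0.0
([0.0008, -0.0005, 0.1198], [-0.07, -0.08, 0.38])
```

View pics/t3.png

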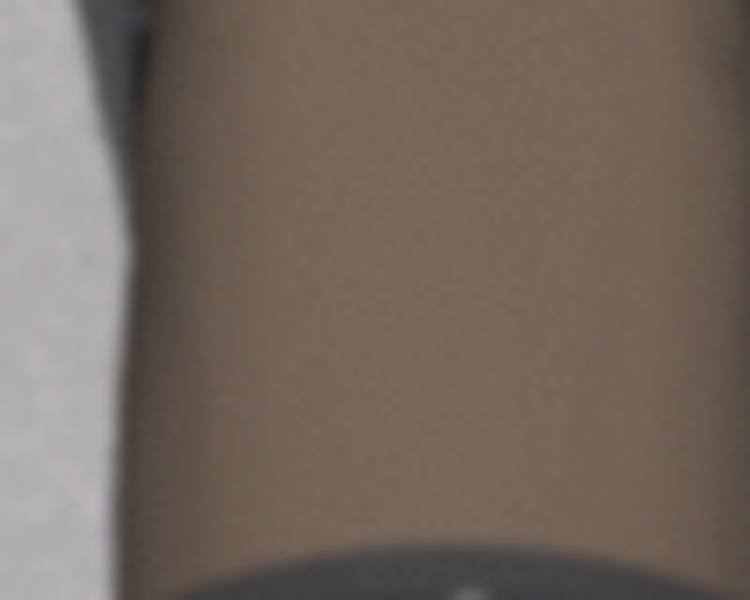

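The arm hides the tray in this top view, so I will check the tray after picking up the strip.

```bash

python3 -m pendant '[[[0.001,0,0.05,0,0,0.4,-0.3],[0.001,0,0.1,0,0,0.4,-0.3],[0.001,0,0.14,0,0,0.4,-0.3],[0.001,0,0.166,0,0,0.4,-0.3],[0.001,0,0.166,0,0,0.4,-0.3]]]'
python3 -m pendant '[[[0.0,0,0,0,0,0,-0.3],[0,0,0.0,0,0,0,-1],[0.0,0,0,0,0,0,-1],[0.0,0,0,0,0,0,-1],[0.0,0,0,0,0,0,-1]]]' 30
python3 -m pendant '[[[0.0,0,0,0,0,0,-1],[0,0,0.0,0,0,0,-1]]]' 30
python3 go.py 653 -206 14 -160.6
```

```text
time_s: 22.2
tcp_pos: [0.651, -0.2047, 0.1885]
eef_rot: [179.9, -0.4, -160.4]
contact_force: [0.3, 0.0, -0.3]
gripper_width: 0.0306
gripper_force: 0.0
time_s: 22.7
tcp_pos: [0.6529, -0.2053, 0.1938]
eef_rot: [-179.9, 0.1, -160.5]
contact_force: [-0.5, 1.0, 6.6]
gripper_width: 0.0053
gripper_force: 30.0
time_s: 22.9
tcp_pos: [0.653, -0.2053, 0.1938]
eef_rot: [-179.9, 0.0, -160.5]
contact_force: [-1.6, 1.4, 6.0]
gripper_width: 0.0054
gripper_force: 30.0
([0.0002, -0.0007, 0.0018], [-0.13, 0.04, 0.12])
```

```bash

python3 -m pendant '[[[0,0,-0.04,0,0,0,-1],[0,0,-0.09,0,0,0,-1],[0,0,-0.12,0,0,0,-1]]]'
python3 go.py 500 -270 120 -167
```

```text
time_s: 23.2
tcp_pos: [0.6532, -0.2053, 0.3163]
eef_rot: [-179.8, 0.1, -160.5]
contact_force: [0.2, 0.3, -0.7]
gripper_width: 0.0058
gripper_force: 30.0
([0.1661, -0.0097, 0.018], [-0.2, 0.13, 6.54])
```

```bash

python3 -m pendant '[[[0.166,-0.01,0.01,0,0,6.5,-1],[0.166,-0.01,0.01,0,0,6.5,-1],[0.166,-0.01,0.01,0,0,6.5,-1],[0.166,-0.01,0.01,0,0,6.5,-1]]]'
sed -i 's/blobs(m,60)/blobs(m,300)/' chk.py; python3 chk.py
python3 - <<'E'
from h import *
a=r.capture('top')[215:295,270:370];cv2.imwrite('pics/t4.png',cv2.resize(a,(750,600),interpolation=cv2.INTER_CUBIC)[:,:,::-1])
E
```

```text
time_s: 23.6
tcp_pos: [0.4951, -0.2708, 0.3024]
eef_rot: [-180.0, -0.1, -167.1]
contact_force: [0.9, -0.0, -0.2]
gripper_width: 0.0058
gripper_force: 30.0
ab [-91.1 -15.8] [ 7.5 23.4] 76.9
ab [-73.1   2.2] [59.4 50.5] -0.8
```

View pics/t4.png

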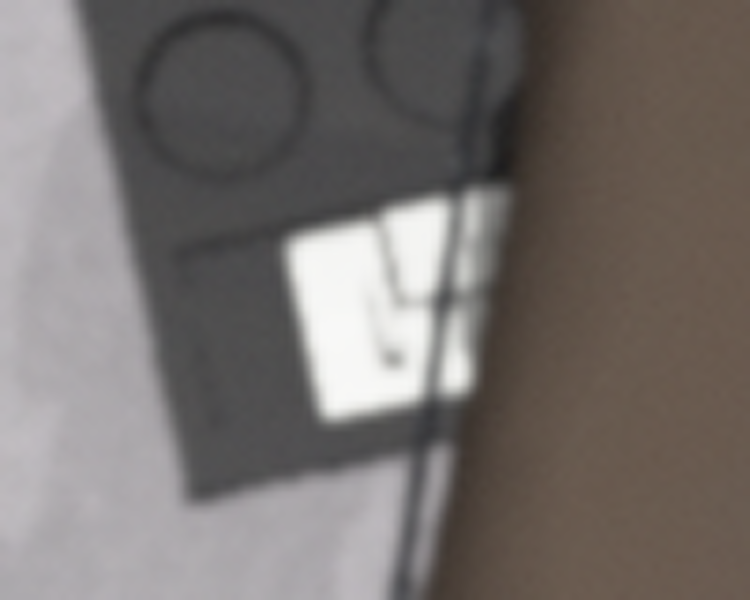

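L2 is nested into L1, with its left edge running (285,240)–(320,422) and the empty end of the recess to its left. Next I measure that gap.

```bash
python3 - <<'E'
from tray import *; from h import *; from go import go
f=lambda L,z:((plane('top',[((np.array(p)+.5)/7.5-.5+[270,215]) for p in L],z/1000)[:,:2]*1000-T)@Rt).round(1).tolist()
print('L2 left',f([(287,242),(319,418)],12),'wall mid',f([(182,255),(214,422)],10),'far',f([(182,247),(280,228)],10),'tray left/near',f([(80,0),(190,500)],14))
print(go(*w(-69.5,44),60,-167))
E
```

```text
L2 left [[-45.9, 26.6], [-101.7, 29.1]] wall mid [[-42.3, 59.2], [-95.5, 60.9]] far [[-39.9, 58.7], [-40.8, 27.7]] tray left/near [[42.9, 72.9], [-117.8, 73.4]]
([-0.0434, 0.3008, 0.0646], [-0.07, -0.04, -0.12])
```

```bash

python3 -m pendant '[[[-0.022,0.15,0,0,0,0,-1],[-0.043,0.24,0.02,0,0,0,-1],[-0.043,0.24,0.03,0,0,0,-1],[-0.043,0.24,0.03,0,0,0,-1],[-0.043,0.24,0.03,0,0,0,-1]]]'
python3 -m pendant '[[[0,0.06,0.02,0,0,0,-1],[0,0.06,0.03,0,0,0,-1],[0,0.06,0.03,0,0,0,-1],[0,0.06,0.03,0,0,0,-1]]]'
python3 - <<'E'
from tray import *; from go import go
print(go(*w(-69.5,44.7),22,-167))
E
```

```text
time_s: 24.2
tcp_pos: [0.4879, -0.0238, 0.2724]
eef_rot: [-179.9, 0.1, -167.0]
contact_force: [0.8, -0.2, -0.8]
gripper_width: 0.0058
gripper_force: 30.0
time_s: 24.6
tcp_pos: [0.4746, 0.0326, 0.2423]
eef_rot: [-179.9, -0.0, -166.9]
contact_force: [-0.2, -1.0, -1.3]
gripper_width: 0.0053
gripper_force: 30.0
([0.0024, 0.0007, 0.0423], [-0.12, -0.03, 0.11])
```

```bash

python3 -m pendant '[[[0.002,0.0007,0,0,0,0,-1],[0.002,0.0007,0.015,0,0,0,-1],[0.002,0.0007,0.025,0,0,0,-1],[0.002,0.0007,0.03,0,0,0,-1],[0.002,0.0007,0.03,0,0,0,-1]]]'
python3 - <<'E'
from tray import *; from go import go
print(go(*w(-69.5,44.7),22,-167))
E
```

```text
time_s: 25.1
tcp_pos: [0.4718, 0.0315, 0.2117]
eef_rot: [-179.9, -0.1, -167.1]
contact_force: [-1.1, -0.7, -0.6]
gripper_width: 0.0057
gripper_force: 30.0
([-0.0006, 0.0011, 0.0117], [-0.12, -0.09, -0.05])
```

```bash

python3 -m pendant '[[[0,0.001,0.003,0,0,0,-1],[0,0.001,0.006,0,0,0,-1],[0,0.001,0.008,0,0,0,-1],[0,0.001,0.008,0,0,0,-1]]]'
python3 -m pendant '[[[0,0,0.002,0,0,0,-1],[0,0,0.003,0,0,0,-1],[0,0,0.003,0,0,0,-1]]]'
python3 - <<'E'
from tray import *; from go import go
print(go(*w(-69.5,44.7),22,-167))
E
```

```text
time_s: 25.5
tcp_pos: [0.4716, 0.0331, 0.2041]
eef_rot: [-179.9, -0.0, -167.0]
contact_force: [-1.0, -0.5, -0.8]
gripper_width: 0.0051
gripper_force: 30.0
time_s: 25.8
tcp_pos: [0.4716, 0.0331, 0.2011]
eef_rot: [-179.9, -0.0, -167.0]
contact_force: [-0.3, 0.4, -0.7]
gripper_width: 0.0056
gripper_force: 30.0
([-0.0004, -0.0005, 0.0011], [-0.1, -0.03, 0.01])
```

```bash

python3 -m pendant '[[[0,0,0.0015,0,0,0,-1],[0,0,0.002,0,0,0,-1],[0,0,0.002,0,0,0,-1]]]'
python3 -m pendant '[[[0,0,0,0,0,0,-0.75],[0,0,0,0,0,0,-0.75],[0,0,0,0,0,0,-0.75],[0,0,-0.03,0,0,0,-0.75],[0,0,-0.08,0,0,0,-0.75]]]'
python3 -m pendant '[[[0,0,-0.05,0,0,0,0.4],[0,0,-0.10,0,0,0,0.6]]]'
python3 go.py 400 250 200 -130
```

```text
time_s: 26.1
tcp_pos: [0.4717, 0.0331, 0.1998]
eef_rot: [-179.9, 0.0, -167.0]
contact_force: [-2.2, -0.2, 6.7]
gripper_width: 0.0058
gripper_force: 30.0
time_s: 26.6
tcp_pos: [0.4706, 0.0328, 0.2775]
eef_rot: [-179.8, -0.4, -167.0]
contact_force: [1.5, 0.3, -0.0]
gripper_width: 0.0108
gripper_force: 0.0
time_s: 26.8
tcp_pos: [0.4712, 0.0331, 0.3812]
eef_rot: [-179.9, -0.0, -167.0]
contact_force: [2.1, 0.8, -0.6]
gripper_width: 0.0218
gripper_force: 0.0
([0.0205, 0.2273, 0.0029], [-0.09, -0.05, -36.99])
```

```bash

python3 -m pendant '[[[0,0.227,0,0,0,0,0.6],[0,0.227,0,0,0,0,0.6],[0,0.227,0,0,0,0,0.6],[0,0.227,0,0,0,0,0.6],[0,0.227,0,0,0,0,0.6]]]'
python3 - <<'E'
from meas import *; from tray import *
it=r.capture('top');isd=r.capture('side')
a=cv2.resize(it[215:295,270:370],(400,320),interpolation=cv2.INTER_CUBIC); b=cv2.resize(isd[220:290,270:370],(400,280),interpolation=cv2.INTER_CUBIC)
c=cv2.resize(it[155:315,370:500],(390,480)); d=cv2.resize(isd[260:380,310:440],(390,360)); e=np.zeros((600,800,3),np.uint8);e[:320,:400]=a;e[320:600,:400]=b
e[:480,405:795]=c
cv2.imwrite('pics/t5.png',e[:,:,::-1])
gt,gs=globes(it,isd); print(gt,gs)
for n,im,l in(('top',it,gt),('side',isd,gs)):
  for a in l: 
    # full silhouette: brightness against grey bench
    x0,y0=int(a[0])-22,int(a[1])-20; q=big(im,x0,y0,x0+44,y0+44); h=cv2.cvtColor(q,cv2.COLOR_RGB2HSV); m=(h[...,2]>178)
    (x,y),R=cv2.minEnclosingCircle(max(blobs(m,50),key=cv2.contourArea)); p=((x+.5)/4-.5+x0,(y+.5)/4-.5+y0); print(n,np.round(p,1),R/4,plane(n,[p],.021).round(4))
E
```

```text
time_s: 27.3
tcp_pos: [0.4196, 0.2574, 0.379]
eef_rot: [-179.9, 0.0, -166.9]
contact_force: [0.9, 0.2, 0.3]
gripper_width: 0.0617
gripper_force: 0.0
[(467.0, 268.0, 10.8), (396.6, 216.4, 10.7), (161.2, 132.8, 12.8)] [(348.5, 345.5, 11.8), (367.0, 284.0, 9.5)]
top [466.8 268.1] 10.726540565490723 [[ 0.4491 -0.3479  0.021 ]]
top [396.6 216.5] 10.633763313293457 [[ 0.5705 -0.1869  0.021 ]]
top [161.5 133.1] 12.75198745727539 [[0.7728 0.3727 0.021 ]]
side [348.3 346.1] 11.74360466003418 [[ 0.4565 -0.334   0.021 ]]
side [366.9 284.1] 9.847311973571777 [[ 0.577 -0.174  0.021]]
```

View pics/t5.png

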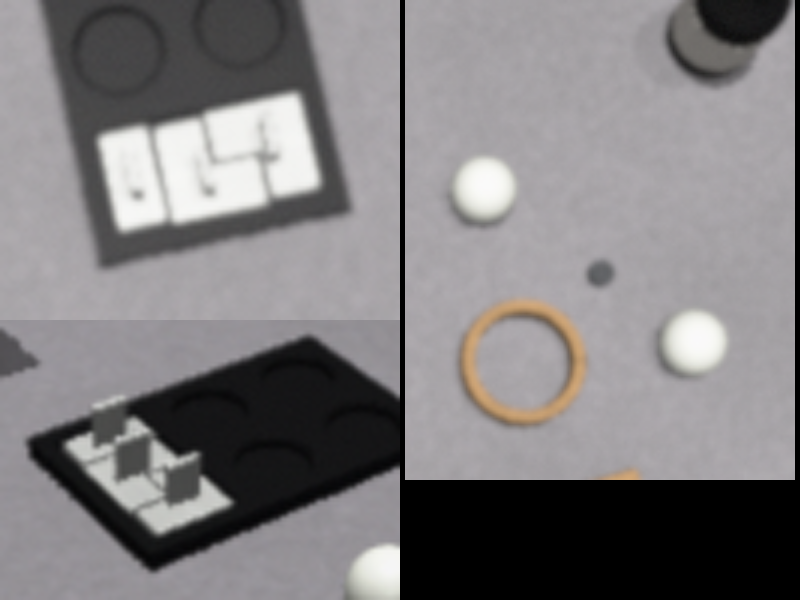

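All three brackets lie flat and nested with lugs upright, in the top crop at (135,175), (205,170) and (270,145). One globe has been knocked from its old place to about (0.571,-0.187). The other is at (0.449,-0.348).

```bash
python3 - <<'E'
from meas import *; from tray import *; from go import go
f=lambda L,z:((plane('top',[((np.array(p)+.5)/4-.5+[270,215]) for p in L],z/1000)[:,:2]*1000-T)@Rt).round(1).tolist()
print('strip corners',f([(99,134),(149,124),(166,223),(119,232)],12))
print(go(573,-187,150,-77))
E
python3 -m pendant '[[[0,-0.24,0,0,0,-42,1],[0,-0.24,0,0,0,-42,1],[0,-0.24,0,0,0,-42,1],[0,-0.24,0,0,0,-42,1],[0,-0.24,0,0,0,-42,1]]]'
python3 go.py 573 -187 150 -77
```

```text
strip corners [[-41.9, 57.8], [-42.6, 28.2], [-101.4, 31.4], [-100.4, 59.0]]
([-0.0475, -0.4677, 0.0514], [-0.07, -0.07, -89.8])
time_s: 27.9
tcp_pos: [0.4703, 0.0383, 0.3793]
eef_rot: [-179.9, -0.1, -128.9]
contact_force: [0.3, -0.0, 0.3]
gripper_width: 0.0877
gripper_force: 0.0
([0.1107, -0.2214, 0.0517], [-0.04, -0.09, -51.93])
```

```bash

python3 -m pendant '[[[0.11,-0.221,0.02,0,0,-43,1],[0.11,-0.221,0.02,0,0,-43,1],[0.11,-0.221,0.02,0,0,-43,1],[0.11,-0.221,0.02,0,0,-43,1],[0.11,-0.221,0.02,0,0,-43,1]]]'
python3 go.py 573 -186 150 -77
```

```text
time_s: 28.4
tcp_pos: [0.5607, -0.1599, 0.3619]
eef_rot: [-180.0, -0.1, -91.3]
contact_force: [0.6, 1.5, -0.3]
gripper_width: 0.0881
gripper_force: 0.0
([0.0257, -0.0129, 0.0339], [0.0, -0.1, -14.29])
```

```bash

python3 -m pendant '[[[0.026,-0.013,0.03,0,0,-14.3,1],[0.026,-0.013,0.06,0,0,-14.3,1],[0.026,-0.013,0.1,0,0,-14.3,1],[0.026,-0.013,0.124,0,0,-14.3,1],[0.026,-0.013,0.124,0,0,-14.3,1]]]' 6
python3 go.py 573 -186 10.5 -77
python3 - <<'E'
from meas import *
isd=r.capture('side'); print(globes(isd,isd)[1])
E
```

```text
time_s: 28.9
tcp_pos: [0.5709, -0.1848, 0.2342]
eef_rot: [179.6, 0.0, -77.4]
contact_force: [-0.4, -0.1, -0.3]
gripper_width: 0.0875
gripper_force: 0.0
([0.0017, -0.0021, 0.0457], [0.43, 0.03, -0.38])
[(348.1, 347.0, 12.3)]
```

```bash

python3 -m pendant '[[[0.0015,-0.002,0.02,0,0,-0.3,1],[0.0015,-0.002,0.035,0,0,-0.3,1],[0.0015,-0.002,0.0455,0,0,-0.3,1],[0.0015,-0.002,0.0455,0,0,-0.3,1],[0.0015,-0.002,0.0455,0,0,-0.3,0.3]]]' 6
python3 -m pendant '[[[0,0,0,0,0,0,0.1],[0,0,0,0,0,0,0.1],[0,0,0,0,0,0,0.1],[0,0,0,0,0,0,0.1],[0,0,0,0,0,0,0.1]]]' 6
python3 go.py 573 -186 10.5 -77
```

```text
time_s: 29.45
tcp_pos: [0.5756, -0.1853, 0.1938]
eef_rot: [-179.9, -0.1, -77.0]
contact_force: [-0.2, 0.6, 1.2]
gripper_width: 0.0832
gripper_force: 0.0
time_s: 29.95
tcp_pos: [0.575, -0.1853, 0.1928]
eef_rot: [180.0, -0.1, -77.0]
contact_force: [-1.6, -0.0, 2.9]
gripper_width: 0.0509
gripper_force: 6.0
([0.0002, 0.0021, 0.0043], [0.03, -0.1, 0.01])
```

```bash

python3 -m pendant '[[[0,0,-0.01,0,0,0,0.1],[0,0,-0.03,0,0,0,0.1],[0,0,-0.05,0,0,0,0.1],[0,0,-0.07,0,0,0,0.1],[0,0,-0.07,0,0,0,0.1]]]' 9
python3 - <<'E'
from tray import *; from go import go; from meas import *
print(w(81.5,-36),go(*w(81.5,-36),60,-77)); isd=r.capture('side'); print(globes(isd,isd)[1])
E
```

```text
time_s: 30.45
tcp_pos: [0.5764, -0.1852, 0.2663]
eef_rot: [-179.7, -0.2, -77.0]
contact_force: [0.9, -0.6, -1.0]
gripper_width: 0.0504
gripper_force: 9.0
[637.40939824 -11.9438114 ] ([-0.1551, -0.0984, 0.0283], [-0.29, -0.21, 0.05])
[(348.1, 347.0, 12.3)]
```

Held (width 50 mm). Next I carry it over the dimple.

```bash

python3 -m pendant '[[[-0.03,-0.02,0,0,0,0,0.1],[-0.07,-0.045,0,0,0,0,0.1],[-0.11,-0.07,0,0,0,0,0.1],[-0.14,-0.09,0,0,0,0,0.1],[-0.155,-0.098,0,0,0,0,0.1]]]'
python3 -m pendant '[[[0,0,0,0,0,0,0.1],[0,0,0.02,0,0,0,0.1],[0,0,0.03,0,0,0,0.1],[0,0,0.03,0,0,0,0.1]]]'
python3 - <<'E'
from tray import *; from go import go
print(go(*w(81.5,-36),21,-77))
E
```

```text
time_s: 31.0
tcp_pos: [0.6365, -0.0092, 0.2616]
eef_rot: [180.0, -0.1, -76.9]
contact_force: [0.3, -0.0, -0.8]
gripper_width: 0.0508
gripper_force: 9.0
time_s: 31.4
tcp_pos: [0.6346, -0.0132, 0.2303]
eef_rot: [179.8, -0.1, -77.1]
contact_force: [0.8, -0.5, 0.0]
gripper_width: 0.0507
gripper_force: 9.0
([-0.0006, -0.0032, 0.0313], [0.25, -0.09, -0.06])
```

```bash

python3 -m pendant '[[[-0.0005,-0.0025,0.005,0,0,0,0.1],[-0.0005,-0.0025,0.012,0,0,0,0.1],[-0.0005,-0.0025,0.018,0,0,0,0.1],[-0.0005,-0.0025,0.022,0,0,0,0.1],[-0.0005,-0.0025,0.022,0,0,0,0.1]]]'
python3 - <<'E'
from tray import *; from go import go
print(go(*w(81.5,-36),21,-77))
E
```

```text
time_s: 31.9
tcp_pos: [0.6378, -0.0112, 0.2096]
eef_rot: [179.9, -0.1, -77.0]
contact_force: [0.1, -0.8, 0.3]
gripper_width: 0.0503
gripper_force: 9.0
([0.0006, 0.0005, 0.0106], [0.08, -0.1, 0.0])
```

```bash

python3 -m pendant '[[[0.0005,0.0005,0.002,0,0,0,0.1],[0.0005,0.0005,0.004,0,0,0,0.1],[0.0005,0.0005,0.006,0,0,0,0.1],[0.0005,0.0005,0.008,0,0,0,0.1],[0.0005,0.0005,0.008,0,0,0,0.1]]]'
python3 -m pendant '[[[0,0,0.001,0,0,0,0.1],[0,0,0.002,0,0,0,0.1],[0,0,0.002,0,0,0,0.1]]]'
python3 - <<'E'
from tray import *; from go import go
print(go(*w(81.5,-36),21,-77))
E
```

```text
time_s: 32.4
tcp_pos: [0.6376, -0.0117, 0.2021]
eef_rot: [180.0, -0.1, -77.0]
contact_force: [0.0, 0.7, -1.2]
gripper_width: 0.0504
gripper_force: 9.0
time_s: 32.7
tcp_pos: [0.6377, -0.0117, 0.2002]
eef_rot: [180.0, -0.1, -77.0]
contact_force: [0.6, 0.4, -1.1]
gripper_width: 0.0505
gripper_force: 9.0
([0.0002, 0.0003, 0.0012], [0.02, -0.1, 0.01])
```

```bash

python3 -m pendant '[[[0,0,0.0007,0,0,0,0.1],[0,0,0.0014,0,0,0,0.1],[0,0,0.0014,0,0,0,0.1]]]'
python3 -m pendant '[[[0,0,0.0005,0,0,0,0.1],[0,0,0.001,0,0,0,0.1],[0,0,0.001,0,0,0,0.1]]]'
```

```text
time_s: 33.0
tcp_pos: [0.6377, -0.0117, 0.199]
eef_rot: [180.0, -0.1, -77.0]
contact_force: [0.4, 0.5, -0.2]
gripper_width: 0.0508
gripper_force: 9.0
time_s: 33.3
tcp_pos: [0.6377, -0.0117, 0.1988]
eef_rot: [-180.0, -0.1, -77.0]
contact_force: [-2.1, 0.2, 6.9]
gripper_width: 0.0509
gripper_force: 9.0
```

```bash

python3 -m pendant '[[[0,0,0,0,0,0,0.25],[0,0,0,0,0,0,0.35],[0,0,0,0,0,0,0.5],[0,0,0,0,0,0,0.6],[0,0,0,0,0,0,0.7]]]'
python3 -m pendant '[[[0,0,-0.02,0,0,0,0.8],[0,0,-0.06,0,0,0,0.8],[0,0,-0.1,0,0,0,1],[0,0,-0.14,0,0,0,1],[0,0,-0.16,0,0,0,1]]]'
python3 go.py 451 -347 180 -77
```

```text
time_s: 33.8
tcp_pos: [0.6377, -0.0117, 0.1978]
eef_rot: [180.0, -0.1, -77.0]
contact_force: [0.7, 0.6, 0.5]
gripper_width: 0.0721
gripper_force: 0.0
time_s: 34.3
tcp_pos: [0.6383, -0.0114, 0.3622]
eef_rot: [-179.7, -0.1, -77.0]
contact_force: [1.0, 0.2, -0.1]
gripper_width: 0.0874
gripper_force: 0.0
([0.2847, 0.2581, 0.0036], [-0.28, -0.13, 0.04])
```

```bash

python3 -m pendant '[[[0.16,0.145,0,0,0,0,1],[0.16,0.145,0,0,0,0,1],[0.16,0.145,0,0,0,0,1],[0.16,0.145,0,0,0,0,1],[0.16,0.145,0,0,0,0,1]]]' 6
python3 -m pendant '[[[0.12,0.11,0.03,0,0,0,1],[0.12,0.11,0.03,0,0,0,1],[0.12,0.11,0.03,0,0,0,1],[0.12,0.11,0.03,0,0,0,1],[0.12,0.11,0.03,0,0,0,1]]]'
python3 go.py 451 -347 60 -77
python3 - <<'E'
from meas import *
it=r.capture('top');isd=r.capture('side'); gt,gs=globes(it,isd); print(gt,gs)
for a in gt: print(plane('top',[a[:2]],.027 if a[0]<400 else .021).round(4))
for a in gs: print(plane('side',[a[:2]],.021).round(4))
E
```

```text
time_s: 34.8
tcp_pos: [0.53, -0.2028, 0.3584]
eef_rot: [180.0, -0.1, -77.1]
contact_force: [0.5, 1.1, -0.5]
gripper_width: 0.0873
gripper_force: 0.0
time_s: 35.3
tcp_pos: [0.451, -0.3433, 0.3278]
eef_rot: [179.9, -0.1, -77.2]
contact_force: [-0.3, 0.2, -0.2]
gripper_width: 0.0873
gripper_force: 0.0
([0.0035, 0.0008, 0.0898], [0.07, -0.06, -0.18])
[(321.1, 188.0, 10.3)] [(347.7, 345.6, 7.8)]
[[ 0.6366 -0.0101  0.027 ]]
[[ 0.4559 -0.3322  0.021 ]]
```

```bash

python3 -m pendant '[[[0.0035,0.001,0.03,0,0,-0.2,1],[0.0035,0.001,0.06,0,0,-0.2,1],[0.0035,0.001,0.085,0,0,-0.2,1],[0.0035,0.001,0.085,0,0,-0.2,1],[0.0035,0.001,0.085,0,0,-0.2,1]]]'
python3 go.py 451 -347 12 -77
```

```text
time_s: 35.9
tcp_pos: [0.4532, -0.3448, 0.244]
eef_rot: [180.0, -0.1, -76.7]
contact_force: [0.8, 0.1, 0.8]
gripper_width: 0.0875
gripper_force: 0.0
([0.0016, 0.0026, 0.0541], [0.03, -0.11, 0.32])
```

```bash

python3 -m pendant '[[[0.0015,0.0025,0.02,0,0,0.2,1],[0.0015,0.0025,0.04,0,0,0.2,1],[0.0015,0.0025,0.0535,0,0,0.2,1],[0.0015,0.0025,0.0535,0,0,0.2,1],[0.0015,0.0025,0.0535,0,0,0.2,0.3]]]' 6
python3 -m pendant '[[[0,0,0,0,0,0,0.1],[0,0,0,0,0,0,0.1],[0,0,0,0,0,0,0.1],[0,0,0,0,0,0,0.1],[0,0,0,0,0,0,0.1]]]' 6
python3 go.py 451 -347 12 -77
```

```text
time_s: 36.4
tcp_pos: [0.451, -0.3476, 0.1916]
eef_rot: [-179.9, -0.2, -76.9]
contact_force: [0.3, -0.2, 0.7]
gripper_width: 0.0837
gripper_force: 0.0
time_s: 36.9
tcp_pos: [0.4502, -0.3477, 0.1904]
eef_rot: [-180.0, -0.1, -77.0]
contact_force: [0.2, 0.8, 3.0]
gripper_width: 0.0508
gripper_force: 6.0
([-0.0005, -0.0009, 0.0004], [-0.02, -0.12, 0.02])
```

```bash

python3 -m pendant '[[[0,0,-0.01,0,0,0,0.1],[0,0,-0.03,0,0,0,0.1],[0,0,-0.06,0,0,0,0.1],[0,0,-0.1,0,0,0,0.1],[0,0,-0.12,0,0,0,0.1]]]' 9
python3 - <<'E'
from tray import *; from go import go
print(w(81,37),go(*w(81,37),90,-77))
E
```

```text
time_s: 37.4
tcp_pos: [0.4504, -0.3477, 0.3139]
eef_rot: [-179.9, -0.2, -77.0]
contact_force: [1.2, 0.7, 0.4]
gripper_width: 0.0506
gripper_force: 9.0
[620.50078624  59.0727278 ] ([-0.3581, -0.2574, 0.045], [-0.15, -0.25, 0.04])
```

```bash

python3 -m pendant '[[[-0.02,-0.014,0,0,0,0,0.1],[-0.055,-0.04,0,0,0,0,0.1],[-0.09,-0.065,0,0,0,0,0.1],[-0.125,-0.09,0,0,0,0,0.1],[-0.16,-0.115,0,0,0,0,0.1]]]'
python3 -m pendant '[[[-0.035,-0.025,0,0,0,0,0.1],[-0.07,-0.05,0,0,0,0,0.1],[-0.105,-0.075,0,0,0,0,0.1],[-0.14,-0.1,0,0,0,0,0.1],[-0.16,-0.115,0,0,0,0,0.1]]]'
python3 - <<'E'
from tray import *; from go import go
print(go(*w(81,37),50,-77))
E
```

```text
time_s: 37.9
tcp_pos: [0.5262, -0.1641, 0.3105]
eef_rot: [-180.0, -0.1, -77.0]
contact_force: [0.6, -0.4, -0.4]
gripper_width: 0.0506
gripper_force: 9.0
time_s: 38.4
tcp_pos: [0.6028, 0.0189, 0.31]
eef_rot: [-180.0, -0.1, -76.9]
contact_force: [-0.3, -1.0, -0.9]
gripper_width: 0.0508
gripper_force: 9.0
([-0.0353, -0.0263, 0.082], [-0.02, -0.1, 0.11])
```

```bash

python3 -m pendant '[[[-0.02,-0.015,0,0,0,0,0.1],[-0.0355,-0.0265,0.02,0,0,0,0.1],[-0.0355,-0.0265,0.05,0,0,0,0.1],[-0.0355,-0.0265,0.08,0,0,0,0.1],[-0.0355,-0.0265,0.08,0,0,0,0.1]]]'
python3 -m pendant '[[[0,0,0,0,0,0,0.1],[0,0,0,0,0,0,0.1]]]'
python3 - <<'E'
from tray import *; from go import go
print(go(*w(81,37),18.5,-77))
E
```

```text
time_s: 38.9
tcp_pos: [0.6181, 0.0562, 0.2257]
eef_rot: [179.6, -0.1, -77.0]
contact_force: [-0.2, 0.2, -1.5]
gripper_width: 0.0505
gripper_force: 9.0
time_s: 39.1
tcp_pos: [0.6206, 0.0566, 0.2313]
eef_rot: [-179.9, -0.1, -77.0]
contact_force: [0.1, 0.5, -0.3]
gripper_width: 0.0508
gripper_force: 9.0
([-0.0025, -0.0003, 0.0348], [-0.13, -0.1, 0.02])
```

```bash

python3 -m pendant '[[[-0.0025,-0.0005,0.007,0,0,0,0.1],[-0.0025,-0.0005,0.014,0,0,0,0.1],[-0.0025,-0.0005,0.021,0,0,0,0.1],[-0.0025,-0.0005,0.025,0,0,0,0.1],[-0.0025,-0.0005,0.025,0,0,0,0.1]]]'
python3 -m pendant '[[[0,0,0.002,0,0,0,0.1],[0,0,0.004,0,0,0,0.1],[0,0,0.006,0,0,0,0.1],[0,0,0.0065,0,0,0,0.1],[0,0,0.0065,0,0,0,0.1]]]'
python3 - <<'E'
from tray import *; from go import go
print(go(*w(81,37),18.5,-77))
E
```

```text
time_s: 39.6
tcp_pos: [0.6195, 0.059, 0.2034]
eef_rot: [179.9, -0.1, -77.0]
contact_force: [-0.3, 0.4, -0.4]
gripper_width: 0.0507
gripper_force: 9.0
time_s: 40.1
tcp_pos: [0.6199, 0.059, 0.1979]
eef_rot: [180.0, -0.1, -77.0]
contact_force: [0.4, -0.6, 0.6]
gripper_width: 0.0504
gripper_force: 9.0
([0.0001, -0.0006, 0.0014], [0.0, -0.11, 0.01])
```

```bash

python3 -m pendant '[[[0,0,0.0007,0,0,0,0.1],[0,0,0.0014,0,0,0,0.1],[0,0,0.0014,0,0,0,0.1]]]'
python3 -m pendant '[[[0,0,0.0005,0,0,0,0.1],[0,0,0.001,0,0,0,0.1],[0,0,0.001,0,0,0,0.1]]]'
```

```text
time_s: 40.4
tcp_pos: [0.62, 0.0588, 0.197]
eef_rot: [-180.0, -0.1, -77.0]
contact_force: [-0.9, -2.9, 4.5]
gripper_width: 0.0501
gripper_force: 9.0
time_s: 40.7
tcp_pos: [0.62, 0.0588, 0.1967]
eef_rot: [-180.0, -0.1, -77.0]
contact_force: [-2.9, -2.6, 10.4]
gripper_width: 0.0506
gripper_force: 9.0
```

```bash

python3 -m pendant '[[[0,0,0,0,0,0,0.25],[0,0,0,0,0,0,0.35],[0,0,0,0,0,0,0.5],[0,0,0,0,0,0,0.6],[0,0,0,0,0,0,0.7]]]'
python3 -m pendant '[[[0,0,-0.02,0,0,0,0.8],[0,0,-0.06,0,0,0,0.8],[0,0,-0.1,0,0,0,1],[0,0,-0.14,0,0,0,1],[0,0,-0.16,0,0,0,1]]]'
python3 -m pendant '[[[-0.2,0,-0.02,0,0,0,1],[-0.2,0,-0.02,0,0,0,1],[-0.2,0,-0.02,0,0,0,1],[-0.2,0,-0.02,0,0,0,1],[-0.2,0,-0.02,0,0,0,1]]]'
python3 - <<'E'
from meas import *
it=r.capture('top');isd=r.capture('side'); gt,gs=globes(it,isd); print(gt,gs)
for a in gt: print(plane('top',[a[:2]],.027).round(4))
a=cv2.resize(it[110:340,100:510],(800,449),interpolation=cv2.INTER_CUBIC)[:,:]; e=np.zeros((600,800,3),np.uint8)
b=cv2.resize(isd[215:290,270:390],(400,250),interpolation=cv2.INTER_CUBIC); e[:350]=a[:350]; c=cv2.resize(it[225:345,105:225],(250,250)); e[350:,:400]=b; e[350:,400:650]=c
cv2.imwrite('pics/fin.png',e[:,:,::-1])
E
```

```text
time_s: 41.2
tcp_pos: [0.6198, 0.0591, 0.1952]
eef_rot: [180.0, -0.1, -77.0]
contact_force: [0.2, 0.8, -0.2]
gripper_width: 0.0723
gripper_force: 0.0
time_s: 41.7
tcp_pos: [0.6204, 0.0594, 0.3596]
eef_rot: [-179.7, -0.1, -77.0]
contact_force: [0.7, 0.6, -0.3]
gripper_width: 0.0874
gripper_force: 0.0
time_s: 42.2
tcp_pos: [0.5737, 0.2592, 0.3756]
eef_rot: [-179.9, -0.0, -76.7]
contact_force: [0.5, -1.8, 0.1]
gripper_width: 0.0878
gripper_force: 0.0
[(290.3, 195.1, 10.1), (321.1, 188.0, 10.2)] []
[[0.6191 0.0619 0.027 ]]
[[ 0.6366 -0.0101  0.027 ]]
```

View pics/fin.png

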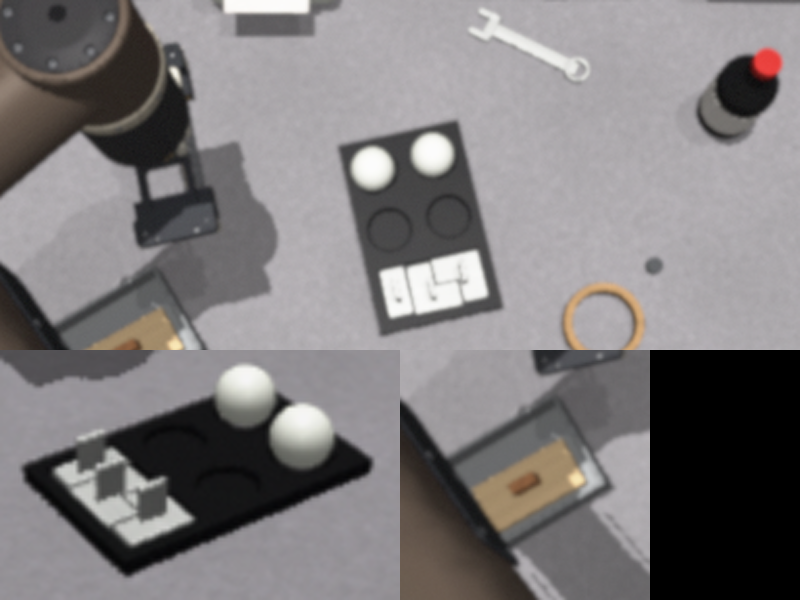

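Both globes sit in their dimples at (372,167) and (432,154). The brackets are flat and nested with lugs up, and the filler lies in the bin at (525,485). I hand in.

```bash
python3 -c "
from plant import r
print(r.close_job())"
```

```text
the job is handed in; nothing more can be done
None
```

I handed the job in at about 42 s: the filler is in the bin, the three brackets lie flat and nested in the recess with lugs up, and the two globes present each stand in their own dimple. The closing call returned no verdict.

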